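# Move a glass chromatography plate from the dryer to the cooling rack with the lifter

## Task

Pick up the flat lifter by its handle, slide its blade under the glass plate on the drying plate (the stop bar at the back keeps the plate from running away), carry the plate on the blade to the cooling rack and leave it lying flat, centred and square on the two rails. Then lay the lifter's handle back on its stand as it was. Be gentle: never press the blade hard on the drying plate, never touch the glass with the gripper, push it hard, tip it or drop it, and leave the wine glass, the bottle and the jar alone.

Things in the scene. Friction and masses are not known exactly. Their poses are not given: they have to be found in the camera images.
- plate: Square glass plate with an off-white coating and rows of small spots, 100 x 100 x 5 mm, about 0.1 kg, lying flat on the drying plate. Origin at the centre of its underside, x and y along its sides, z up. The lower edge is bevelled all round (4 mm in, 2 mm up), so a thin blade can get under it.
- dryer: Fixed low white slab, aluminium top 30 mm above its underside (origin): x = -130 to +110 mm, y = +-80; x points away from the robot. A steel stop bar (150 mm in y, 10 thick, 12 high) crosses the back of the top, clamped with its front face anywhere from x = +70 to +90 mm (not measured: feel for it). The plate starts 5 to 65 mm in front of it, turned up to 0.15 rad.
- rack: Fixed steel cooling rack: base 130 (x) x 116 (y) x 6 mm with two rails along x, 130 mm long, 14 thick, centred at y = +-47 mm, tops 40 mm above the bench. The 80 mm gap between the rails is open at both ends, so the blade can sink into it while the plate stays on the rails. Origin: centre of the underside, x pointing away from the robot.
- stand: Fixed white stand: a thin upright wall 70 (x) x 12 (y) mm, top edge 75 mm above the bench, on a foot 110 x 100 x 8 mm. Origin at bench level under the wall's middle, x pointing away from the robot. The lifter's handle lies along the wall's top edge, neck and blade hanging free in front (+x) of the wall.
- lifter: Trowel-like lifter, 0.3 kg. Origin: middle of the handle's underside, x to the blade's tip, z up. Steel handle 100 (x) x 16 (y) x 26 mm. A neck at x = +33 to +41 goes down to the blade: x = +32 to +137, 56 wide, 2 thick, last 22 mm tapering to a 0.4 mm edge. The neck is clamped at any length: the blade's underside lies 30 to 55 mm below the origin (not measured: feel for it).
- lifter_grip (a point): Middle of the lifter's handle, z = +13 mm in the lifter's frame, near its balance point; grip here across the 16 mm width.
- glass1: Bystander: stemmed wine glass, 74 mm wide, 200 mm tall, origin under its foot. Leave alone.
- wine: Bystander: dark green wine bottle, 74 mm wide, 300 mm tall, origin under its base. Leave alone.
- jar: Bystander: small amber jar, 60 mm wide, 70 mm tall, origin under its base. Leave alone.
Not all that is in view belongs to the job. What is shaped like the stand but turquoise is not meant.

How it is judged:
By the outcome, as a careful person would: the job done as asked, in the order asked, and still so for the second after the job is handed in, with the robot touching nothing.
It also fails if it takes over 72 s, if anything falls off the work surface, if the arm or the gripper's body presses on something with over 40 N, if the wrist force passes 120 N, or if a joint passes its speed limit or range.

## Robot

A 6-joint arm with a two-finger parallel gripper is mounted at the origin on the work surface. World frame = base frame: x ahead of the robot, y to its left, z up, the work surface at z = 0. Lengths are in mm, angles in rad, forces in N, time in s.
With the tool pointing down it reaches from about 275 to 750 mm from the base axis. Payload 10.2 kg.
Tool frame: the origin (TCP) lies between the finger pads; the fingertips stand 25 mm ahead of it and the grasp point (between the pads) lies 6 mm ahead of it; z points along the fingers, y is the line along which they close (so a half turn about z gives the same grasp; the last joint's range is limited). The gripper opens to 85 mm and grips with 20 to 120 N. Pads are 22 mm wide; open, the fingers measure 114 mm over their backs; the gripper's body (76 mm by 85 mm) begins 54 mm behind the grasp point. The pads swing forward as they close: fully open they stand 13 mm farther back than shut.
Start: joints at [1.028, 0.313, 1.498, -0, 1.331, -0.223], TCP at [165.061, 498.384, 256.294] pointing down, gripper open.
Joint ranges: [-2.94, 2.94], [-0.97, 2.17], [0.19, 2.56], [-1.23, 4.37], [0.02, 3.11], [-2.88, 2.88]. Speed limits (rad/s): [2.39, 2.39, 3.01, 3.14, 3.14, 3.14].

## Interface

Orientations are given as a unit quaternion [w, x, y, z].
In Python, from rig import ctrl, eyes, finish_job gives the robot as it stands.
- The arm moves only by the tool step_arm, never from a script. Its argument "increments" is a list of rows, each an object of numbers: "dx", "dy", "dz": the shift along the tool's x, y, z in units of 25 mm (1.0 is 25 mm); "wx", "wy", "wz": the turn, a rotation vector about the tool's x, y, z in units of 6 degrees (1.0 is 6 degrees). A call has 1 to 5 rows; each row shifts and turns the commanded pose from where the row before left it, along the tool's axes as they then stand; what a row does not reach is not made up. A row lasts 1/10 s, in which the tool goes at most 50 mm and 8.59 degrees, less where a joint would pass 70% of its speed; a pose out of reach is approached as far as the arm can. A call is refused whole if a number of a shift passes 1 or a number of a turn 1, either way. A call with a gripper value outside its range is refused whole. "fingers" is the finger opening in mm, from 0 to 85.4, set as the call begins (left out, the last holds). The fingers move at their own pace and stop on an object; "squeeze" is the grip in N (left out, the last holds). Time passes only in rows, so rows that do not move let the fingers close. It gives the time, the measured TCP pose, the force, the opening and the grip force at its end, in the units of the state.
- ctrl.sense(): the state, without advancing time (a new reading comes with each control period).
- eyes.capture(name): name is "side" or "top" or "wrist"; returns a dict with "frame" (480x640x3 uint8, blue, green, red), "fx", "fy", "cx", "cy" (pixels), "R" (3x3) and "t" (3): a world point X has camera coordinates R X + t; the wrist camera has in their place "tool_from_camera" (4x4, takes a point from camera to tool coordinates, whose origin is the TCP and whose axes are the flange's). Camera axes: x right, y down, z forward; pixel columns grow to the right and rows downward; lengths in mm; the calibration is good to about 2 mm. A picture is of the moment at which its call begins: read the wrist's pose just before it. There is no depth.
- finish_job(): hands the job in; it is judged then, once.
Trained networks look in the newest picture that a camera, given by its name, has taken for a name from the list of things; names that differ only in an ending like _2 or _b are one class to them, and where a whole thing is asked for, a point or a joint stands for the part that bears it (a point fixed in the world has none). Each returns a list of dicts, best first, with "p" (0 to 1); they miss things now and then, are a little off and sometimes report something else, mostly with a low value. They report only what shows in the picture. A call takes as long as a camera call. They do not tell look-alikes from the thing itself.
- eyes.cut_out(camera, label): "mask" (480x640 bool, what is visible of it).
- eyes.landmark_of(camera, label): "point" ([x, y, z] in mm, in the coordinates of the camera as it stood for that picture, good to about 4 mm: a listed point, or the origin of a listed thing).
The state is a dict: "time_s": time; "joints": joint angles; "dq": joint speeds; "tau": joint torques, N m; "eef_pos": TCP position; "ee_rot": TCP orientation; "force": force on the tool from outside, world axes, zero at the start; "wrist_torque": the same for the moment, N m; "grip_width": opening from 0.0 (shut) to 1.0 (fully open); "grip_force": force on a finger pad.
Only numpy, scipy, OpenCV 4.12 (cv2) and the standard library are available. Lean on these libraries where they do the work, as an engineer would, in place of code of your own. Each camera call takes 0.05 s, during which the arm holds its last target. There are 200 camera calls.

## Working session

There is one attempt and no reset: what is moved stays moved. The work goes in short steps, Python scripts to look and compute and a tool call to move; the robot and the scene stay as the last step left them, time stands still between calls to the robot, and variables do not carry over. Pictures are saved under pics/ and viewed, at most 10 in all, crops included, and the job is handed in when it is done.

Besides the shell and the picture viewer there is one more tool, called after "Emit:" as name(argument=value, ...), one argument or row to a line, values as JSON. step_arm: Moves the arm, as the interface text tells. Its arguments: {"type":"object","properties":{"increments":{"type":"array"},"fingers":{"type":"number"},"squeeze":{"type":"number"}},"required":["increments"]}

```bash
ls; mkdir -p pics; cat > h.py <<'E'
from rig import ctrl, eyes, finish_job
import numpy as np, cv2
from scipy.spatial.transform import Rotation as Ro
def cap(n):
    c=eyes.capture(n); return c
def toW(c,p): return c['R'].T@(np.array(p)-c['t'])
def px2z(c,u,v,z):
    R=np.array(c['R']);t=np.array(c['t']);d=R.T@np.array([(u-c['cx'])/c['fx'],(v-c['cy'])/c['fy'],1]);o=-R.T@t
    return o+d*(z-o[2])/d[2]
def proj(c,X):
    q=np.array(c['R'])@np.array(X)+np.array(c['t']); return c['fx']*q[0]/q[2]+c['cx'],c['fy']*q[1]/q[2]+c['cy']
E
cat > a.py <<'E'
from h import *
ims=[]
for n in ['top','side']:
    c=cap(n); c['R']=np.array(c['R']);c['t']=np.array(c['t'])
    cv2.imwrite(f'pics/{n}0.png',c['frame']); np.save(f'{n}.npy',c,allow_pickle=True)
    print(n,'cam at',-c['R'].T@c['t'])
    for l in ['plate','dryer','rack','stand','lifter','lifter_grip','glass1','wine','jar']:
        for r in eyes.landmark_of(n,l): 
            X=toW(c,r['point']); print(l,round(r['p'],2),X.round(),np.round(proj(c,X)))
s=ctrl.sense();print(s['eef_pos'],s['ee_rot'],s['grip_width'],s['time_s'],s['force'])
E
python3 a.py
```

```text
pics
top cam at [ 369.20595079    7.55744854 1796.53745037]
plate 0.76 [ 663. -241.   29.] [406. 213.]
plate 0.55 [675. 259.  -2.] [232. 209.]
dryer 0.31 [671.  -4.  -0.] [323. 211.]
rack 0.77 [671.  -3.  -0.] [323. 211.]
rack 0.21 [679. 258.  74.] [229. 203.]
stand 0.66 [674. 255.  -4.] [234. 209.]
stand 0.66 [508. 227.   2.] [242. 266.]
stand 0.62 [766. 420.   4.] [177. 177.]
lifter 0.79 [680. 260.  78.] [228. 202.]
lifter_grip 0.76 [683. 256.  87.] [229. 200.]
glass1 0.84 [585. 489.  -1.] [152. 238.]
wine 0.7 [ 554. -500.    6.] [494. 253.]
jar 0.81 [ 393. -423.   -3.] [468. 308.]
side cam at [  496.16330275 -1187.80214014  1035.57974436]
plate 0.82 [ 666. -243.   34.] [360. 314.]
plate 0.37 [676.   0.   3.] [353. 257.]
dryer 0.93 [ 677. -240.    5.] [364. 322.]
rack 0.7 [675.  -1.   2.] [352. 257.]
rack 0.21 [ 663. -241.   36.] [359. 313.]
stand 0.94 [674. 259.   9.] [343. 199.]
stand 0.94 [506. 222.   2.] [288. 209.]
stand 0.86 [770. 423.   3.] [368. 171.]
lifter 0.65 [684. 256.  78.] [348. 181.]
lifter_grip 0.59 [680. 261.  91.] [346. 176.]
glass1 0.75 [589. 491.  -1.] [311. 162.]
glass1 0.54 [ 665. -240.   34.] [359. 314.]
wine 0.92 [ 556. -491.    1.] [319. 416.]
jar 0.87 [ 398. -421.   -0.] [243. 391.]
[165.05576476 498.38778785 256.28362487] [ 3.57217680e-06  1.59216335e-01  9.87243718e-01 -1.13103701e-05] 1.0020994303034536 1.0 [-0.53548239 -0.74872566  0.42199721]
```

```bash
cat > b.py <<'E'
from h import *
a=cv2.imread('pics/top0.png')[150:300,130:430]; b=cv2.imread('pics/side0.png')[140:365,240:440]
cv2.imwrite('pics/topc.png',cv2.resize(a,(800,400),interpolation=2)); cv2.imwrite('pics/sidec.png',cv2.resize(b,(533,600),interpolation=2))
E
python3 b.py
```

```text
(no output)
```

View pics/topc.png

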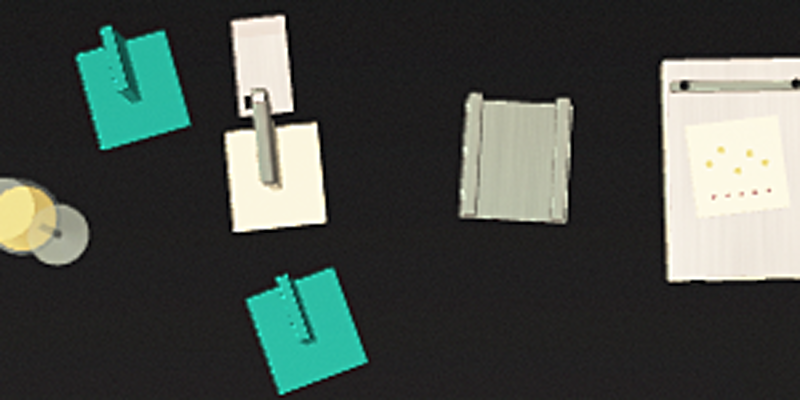

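View pics/sidec.png

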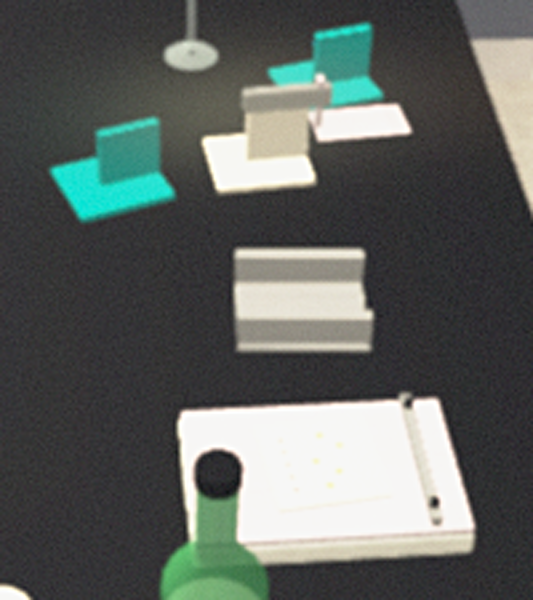

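The white stand at top pixel (231,206), which carries the steel-handled lifter, is the one meant. The two turquoise stands at (177,177) and (242,266) are decoys. The enlarged crop confirms this: the blade is in front of the white stand. The rack is at (323,211), and the dryer with the plate is at (406,213).

Emit:
step_arm(
  increments=[
    {"wz": -1},
    {"wz": -1},
    {"wz": -1},
    {"wz": -1},
    {"dx": -1,"dy": -0.64},
  ],
  fingers=60,
)

```text
invalid input at $.increments[0]: expected keys dx, dy, dz, wx, wy, wz
```

Emit:
step_arm(
  increments=[
    {"dx": -1,"dy": -0.64},
    {"dx": -1,"dy": -0.64},
    {"dx": -1,"dy": -0.64},
    {"dx": -1,"dy": -0.64},
    {"dx": -1,"dy": -0.64},
  ],
)

```text
invalid input at $.increments[0]: expected keys dx, dy, dz, wx, wy, wz
```

Emit:
step_arm(
  increments=[
    {"dx": -1,"dy": -0.64},
    {"dx": -1,"dy": -0.64},
    {"dx": -1,"dy": -0.64},
    {"dx": -1,"dy": -0.64},
    {"dx": -1,"dy": -0.64},
  ],
)

```text
invalid input at $.increments[0]: expected keys dx, dy, dz, wx, wy, wz
```

Emit:
step_arm(
  increments=[
    {"dx": -1,"dy": -0.64},
    {"dx": -1,"dy": -0.64},
    {"dx": -1,"dy": -0.64},
    {"dx": -1,"dy": -0.64},
    {},
  ],
)

```text
invalid input at $.increments[0]: expected keys dx, dy, dz, wx, wy, wz
```

```bash
cat >> h.py <<'E'
def wcap(name=None):
    s=ctrl.sense(); c=eyes.capture('wrist'); T=np.array(c['tool_from_camera'])
    w,x,y,z=s['ee_rot']; Rt=Ro.from_quat([x,y,z,w]).as_matrix()
    Rw=Rt@T[:3,:3]; tw=Rt@T[:3,3]+np.array(s['eef_pos'])
    c['R']=Rw.T; c['t']=-Rw.T@tw
    if name: cv2.imwrite('pics/'+name+'.png',c['frame']); np.save(name+'.npy',c,allow_pickle=True)
    return c,s
def yaw(s):
    w,x,y,z=s['ee_rot']; M=Ro.from_quat([x,y,z,w]).as_matrix(); return np.arctan2(M[1,1],M[0,1])-np.pi/2, M
def st():
    s=ctrl.sense(); y,M=yaw(s); print('t',round(s['time_s'],2),'pos',np.round(s['eef_pos'],1),'yaw',round(y,4),'tz',M[:,2].round(3),'F',np.round(s['force'],1),'tq',np.round(s['wrist_torque'],2),'gw',round(s['grip_width']*85.4,1),'gf',np.round(s['grip_force'],1)); return s
E
python3 -c "
from h import *
s=st(); c,s=wcap('w1'); print(np.array(c['tool_from_camera']).round(3),c['fx'])
for l in ['lifter','lifter_grip','stand']:
    for r in eyes.landmark_of('wrist',l):
        X=toW(c,r['point']); print(l,round(r['p'],2),X.round(1),np.round(proj(c,X)))
"
```

```text
t 1.0 pos [165.1 498.4 256.3] yaw -0.3198 tz [ 0. -0. -1.] F [-0.5 -0.7  0.4] tq [-0.03 -0.02  0.03] gw 85.6 gf 0.0
[[ 1.00000e-03 -9.54000e-01 -2.99000e-01  7.67350e+01]
 [ 1.00000e+00  1.00000e-03 -0.00000e+00  6.56000e-01]
 [ 1.00000e-03 -2.99000e-01  9.54000e-01 -1.16117e+02]
 [ 0.00000e+00  0.00000e+00  0.00000e+00  1.00000e+00]] 412.42725380420427
```

View pics/w1.png

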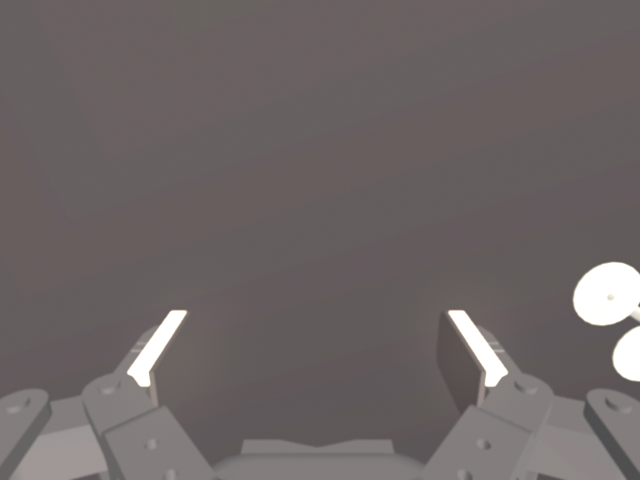

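The wrist view shows only bare bench, with the wine glass at the right edge (610,295). Next I resend the moves with all six keys in every row.

Emit:
step_arm(
  increments=[
    {"dx": 0,"dy": 0,"dz": 0,"wx": 0,"wy": 0,"wz": -1},
    {"dx": 0,"dy": 0,"dz": 0,"wx": 0,"wy": 0,"wz": -1},
    {"dx": 0,"dy": 0,"dz": 0,"wx": 0,"wy": 0,"wz": -1},
    {"dx": 0,"dy": 0,"dz": 0,"wx": 0,"wy": 0,"wz": -1},
    {"dx": -1,"dy": -0.64,"dz": 0,"wx": 0,"wy": 0,"wz": 0},
  ],
  fingers=60,
)

```text
time_s: 1.7
eef_pos: [190.1, 485.6, 256.3]
ee_rot: [-0.0, -0.053, 0.999, 0.0]
force: [0.5, 0.9, -0.3]
grip_width: 0.7
grip_force: 0.0
```

Emit:
step_arm(
  increments=[
    {"dx": -1,"dy": -0.64,"dz": 0,"wx": 0,"wy": 0,"wz": 0},
    {"dx": -1,"dy": -0.64,"dz": 0,"wx": 0,"wy": 0,"wz": 0},
    {"dx": -1,"dy": -0.64,"dz": 0,"wx": 0,"wy": 0,"wz": 0},
    {"dx": -1,"dy": -0.64,"dz": 0,"wx": 0,"wy": 0,"wz": 0},
    {"dx": -1,"dy": -0.64,"dz": 0,"wx": 0,"wy": 0,"wz": 0},
  ],
)

```text
time_s: 2.2
eef_pos: [324.9, 417.0, 256.4]
ee_rot: [0.0, -0.05, 0.999, 0.0]
force: [0.7, 0.2, 0.2]
grip_width: 0.704
grip_force: 0.0
```

Emit:
step_arm(
  increments=[
    {"dx": -1,"dy": -0.64,"dz": 0,"wx": 0,"wy": 0,"wz": 0},
    {"dx": -1,"dy": -0.64,"dz": 0,"wx": 0,"wy": 0,"wz": 0},
    {"dx": -1,"dy": -0.64,"dz": 0,"wx": 0,"wy": 0,"wz": 0},
    {"dx": -1,"dy": -0.64,"dz": 0,"wx": 0,"wy": 0,"wz": 0},
    {"dx": -1,"dy": -0.64,"dz": 0,"wx": 0,"wy": 0,"wz": 0},
  ],
)

```text
time_s: 2.7
eef_pos: [457.2, 349.8, 256.3]
ee_rot: [0.0, -0.049, 0.999, 0.0]
force: [0.1, -0.3, -0.1]
grip_width: 0.706
grip_force: 0.0
```

Emit:
step_arm(
  increments=[
    {"dx": -1,"dy": -0.64,"dz": 0,"wx": 0,"wy": 0,"wz": 0},
    {"dx": -1,"dy": -0.64,"dz": 0,"wx": 0,"wy": 0,"wz": 0},
    {"dx": -1,"dy": -0.64,"dz": 0,"wx": 0,"wy": 0,"wz": 0},
    {"dx": -1,"dy": -0.64,"dz": 0,"wx": 0,"wy": 0,"wz": 0},
    {"dx": 0,"dy": 0,"dz": 0,"wx": 0,"wy": 0,"wz": 0},
  ],
)

```text
time_s: 3.2
eef_pos: [564.4, 294.6, 255.4]
ee_rot: [-0.0, -0.048, 0.999, -0.0]
force: [-0.4, 0.7, 0.4]
grip_width: 0.705
grip_force: 0.0
```

```bash
cat > w.py <<'E'
from h import *
import sys
s=st(); c,s=wcap(sys.argv[1])
for l in sys.argv[2:]:
    for r in eyes.landmark_of('wrist',l):
        X=toW(c,r['point']); print(l,round(r['p'],2),X.round(1),np.round(proj(c,X)))
E
python3 w.py w2 lifter lifter_grip stand
```

```text
t 3.2 pos [564.4 294.6 255.4] yaw 0.0959 tz [-0.    -0.001 -1.   ] F [-0.4  0.7  0.4] tq [0.04 0.03 0.05] gw 60.2 gf 0.0
lifter 0.57 [681.  260.3  71.1] [262. 346.]
lifter_grip 0.9 [686.2 256.3  84.5] [255. 361.]
stand 0.78 [672.2 258.7  -1.7] [270. 298.]
stand 0.77 [504.6 231.3  -1.4] [251. 121.]
stand 0.74 [773.  424.2   1.3] [418. 398.]
```

View pics/w2.png

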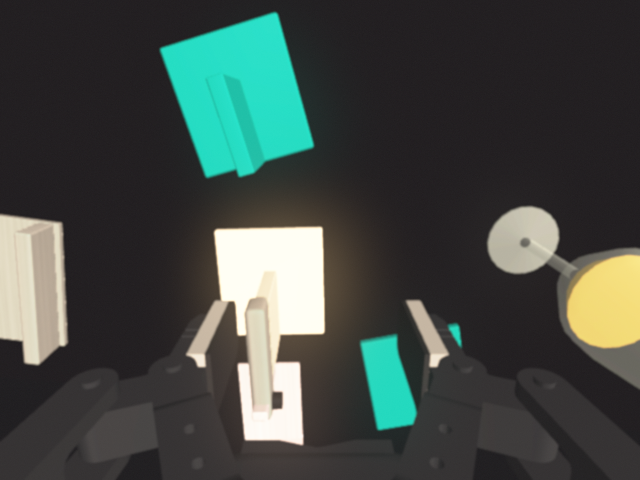

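The wrist view shows the white stand at (270,280), with the handle running from (258,300) to (263,415) and the blade at (270,400). The turquoise decoys are at (237,95) and (400,380).

```bash
python3 -c "
from h import *
c=np.load('w2.npy',allow_pickle=True).item()
for z in (101,):
  P=[px2z(c,u,v,z) for u,v in [(247,302),(254,412),(269,300),(272,408)]]
  print(np.round(P,1)); 
  for a,b in((0,1),(2,3)): d=P[b]-P[a]; print(np.hypot(*d[:2]),np.arctan2(d[1],d[0]))
P=[px2z(c,u,v,8) for u,v in [(216,230),(322,227),(324,333),(237,335)]];print(np.round(P,1))
P=[px2z(c,u,v,30) for u,v in [(238,363),(301,362),(303,444),(246,440)]];print(np.round(P,1))
"
```

```text
[[626.4 250.2 101. ]
 [722.  260.1 101. ]
 [623.3 265.9 101. ]
 [716.8 274.  101. ]]
96.09040811023269 0.10341545680672595
93.86221125445144 0.08684841956602823
[[603.7 205.5   8. ]
 [591.5 302.1   8. ]
 [700.5 315.1   8. ]
 [711.2 228.9   8. ]]
[[728.  234.6  30. ]
 [721.  294.7  30. ]
 [818.2 305.   30. ]
 [818.8 246.4  30. ]]
```

Emit:
step_arm(
  increments=[
    {"dx": -1,"dy": -0.4,"dz": 0,"wx": 0,"wy": 0,"wz": 0},
    {"dx": -1,"dy": -0.4,"dz": 0,"wx": 0,"wy": 0,"wz": 0},
    {"dx": -1,"dy": -0.4,"dz": 0,"wx": 0,"wy": 0,"wz": 0},
    {"dx": -1,"dy": -0.4,"dz": 0,"wx": 0,"wy": 0,"wz": 0},
    {"dx": -0.5,"dy": -0.36,"dz": 0,"wx": 0,"wy": 0,"wz": 0},
  ],
)

```text
time_s: 3.9
eef_pos: [679.5, 259.2, 255.9]
ee_rot: [-0.0, -0.05, 0.999, -0.0]
force: [-0.3, -0.3, 0.5]
grip_width: 0.702
grip_force: 0.0
```

```bash
python3 w.py w3 lifter lifter_grip stand
```

```text
t 3.9 pos [679.5 259.2 255.9] yaw 0.0997 tz [-0. -0. -1.] F [-0.3 -0.3  0.5] tq [-0.02  0.03  0.  ] gw 60.0 gf 0.0
lifter 0.84 [681.9 261.6  71.3] [319. 218.]
lifter_grip 0.75 [685.6 259.5  86.1] [316. 228.]
stand 0.8 [669.9 262.   -2.6] [320. 185.]
stand 0.7 [ 7.681e+02  4.227e+02 -3.000e-01] [471. 299.]
```

View pics/w3.png

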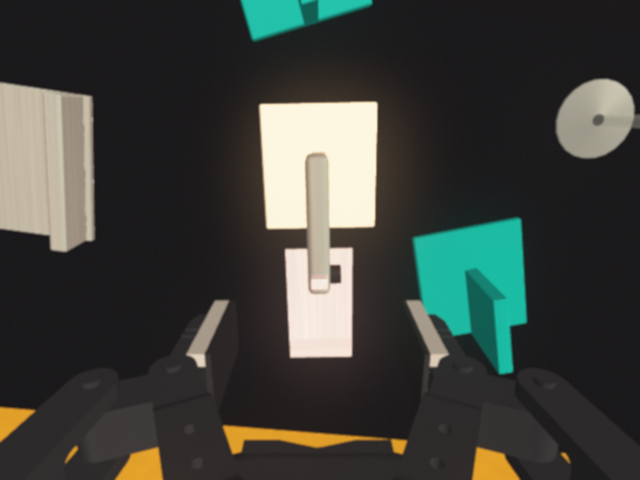

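The handle now runs from (317,153) to (319,290), with the blade from (318,250) to (320,357), nearly aligned with the tool.

```bash
python3 -c "
from h import *
c=np.load('w3.npy',allow_pickle=True).item()
g=c['frame'][:,:,:].astype(int)
P=[px2z(c,u,v,z) for u,v,z in [(317,155,101),(319,277,101),(319,291,101),(317,200,101),(318,260,101),(286,249,35),(351,249,35),(291,357,35),(351,356,35)]]
print(np.round(P,1))
for v in (170,200,230,260): print(v,g[v,298:342:1].sum(1)//3)
print(g[268:300,318].sum(1)//3)
# sample stand wall corners/foot
print(np.round([px2z(c,u,v,8) for u,v in [(260,103),(377,101),(376,227),(266,229)]],1))
"
```

```text
[[632.3 255.1 101. ]
 [717.3 265.  101. ]
 [728.1 266.1 101. ]
 [661.9 258.  101. ]
 [704.5 263.  101. ]
 [721.8 237.1  35. ]
 [716.2 293.   35. ]
 [828.7 250.1  35. ]
 [821.9 306.2  35. ]]
170 [241 241 241 241 241 239 219 170 135 139 152 165 177 182 184 185 184 183
 182 182 182 183 183 184 185 187 188 189 188 191 212 232 240 241 241 241
 241 241 241 241 241 241 241 241]
200 [241 241 241 241 241 241 239 218 168 136 139 152 165 175 181 184 183 183
 181 181 181 181 182 182 184 185 186 186 186 186 200 224 238 241 241 241
 241 241 241 241 241 241 241 241]
230 [ 61  60  60  59  60  60  61  68  88 110 128 140 152 166 176 180 181 182
 181 180 180 180 181 181 182 184 184 187 187 184 169 135  88  62  59  59
  59  59  59  58  59  59  58  59]
260 [234 235 234 233 233 234 234 233 226 196 148 131 139 153 165 174 178 179
 179 178 179 179 180 180 181 183 185 186 187 186 186 200 220 232 233 232
 232 233 233 233 233 231 232 232]
[178 178 178 178 178 180 184 189 191 193 201 222 234 236 235 235 234 234
 234 234 230 212 186 170 162 174 208 230 235 234 235 234]
[[604.2 204.1   8. ]
 [592.8 301.6   8. ]
 [701.7 316.4   8. ]
 [713.8 216.1   8. ]]
```

Emit:
step_arm(
  increments=[
    {"dx": -0.065,"dy": 0.04,"dz": 0.9,"wx": 0,"wy": 0,"wz": -0.15},
    {"dx": 0,"dy": 0,"dz": 1,"wx": 0,"wy": 0,"wz": 0},
    {"dx": 0,"dy": 0,"dz": 1,"wx": 0,"wy": 0,"wz": 0},
    {"dx": 0,"dy": 0,"dz": 1,"wx": 0,"wy": 0,"wz": 0},
    {"dx": 0,"dy": 0,"dz": 1,"wx": 0,"wy": 0,"wz": 0},
  ],
  fingers=45,
)

```text
time_s: 4.6
eef_pos: [679.0, 261.4, 133.7]
ee_rot: [0.0, -0.058, 0.998, 0.0]
force: [1.4, 0.1, -0.0]
grip_width: 0.52
grip_force: 0.0
```

Emit:
step_arm(
  increments=[
    {"dx": 0,"dy": 0,"dz": 0.7,"wx": 0,"wy": 0,"wz": 0},
    {"dx": 0,"dy": 0,"dz": 0.58,"wx": 0,"wy": 0,"wz": 0},
    {"dx": 0,"dy": 0,"dz": 0.3,"wx": 0,"wy": 0,"wz": 0},
    {"dx": 0,"dy": 0,"dz": 0,"wx": 0,"wy": 0,"wz": 0},
  ],
)

```text
time_s: 5.0
eef_pos: [679.7, 260.6, 93.8]
ee_rot: [-0.001, -0.058, 0.998, -0.0]
force: [0.0, -0.1, 0.6]
grip_width: 0.529
grip_force: 0.0
```

```bash
python3 -c "
from h import *
st(); c=cap('side'); f=c['frame']; a=f[130:250,290:410]; c2,s=wcap('w4'); 
cv2.imwrite('pics/m1.png',np.hstack([cv2.resize(a,(400,400),interpolation=2),cv2.resize(c2['frame'][100:400,170:470],(400,400))]))"
```

```text
t 5.0 pos [679.7 260.6  93.8] yaw 0.1153 tz [-0.001 -0.    -1.   ] F [ 0.  -0.1  0.6] tq [-0.    0.01  0.01] gw 45.2 gf 0.0
```

View pics/m1.png

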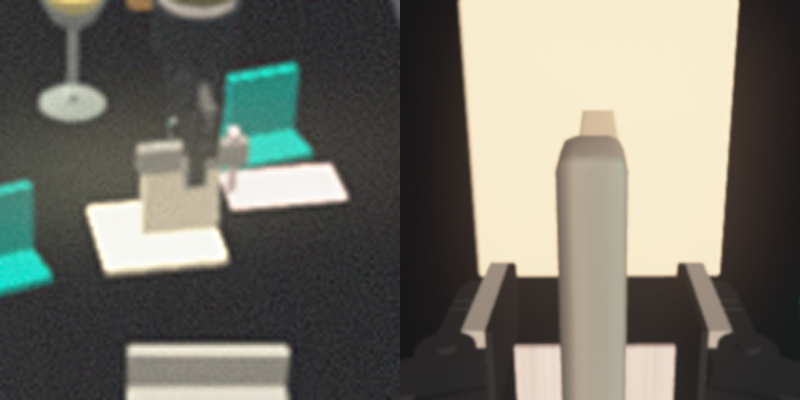

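The fingers straddle the handle symmetrically: the handle is at 557–627 in the right crop, with the fingers at 495 and 700. I'll close and lift.

Emit:
step_arm(
  increments=[
    {"dx": 0,"dy": 0,"dz": 0,"wx": 0,"wy": 0,"wz": 0},
    {"dx": 0,"dy": 0,"dz": 0,"wx": 0,"wy": 0,"wz": 0},
    {"dx": 0,"dy": 0,"dz": 0,"wx": 0,"wy": 0,"wz": 0},
    {"dx": 0,"dy": 0,"dz": 0,"wx": 0,"wy": 0,"wz": 0},
    {"dx": 0,"dy": 0,"dz": 0,"wx": 0,"wy": 0,"wz": 0},
  ],
  fingers=0,
  squeeze=80,
)

```text
time_s: 5.6
eef_pos: [680.6, 260.2, 95.3]
ee_rot: [0.001, -0.057, 0.998, 0.0]
force: [-1.3, -0.5, 5.2]
grip_width: 0.173
grip_force: 79.2
```

Emit:
step_arm(
  increments=[
    {"dx": 0,"dy": 0,"dz": 0,"wx": 0,"wy": 0,"wz": 0},
    {"dx": 0,"dy": 0,"dz": 0,"wx": 0,"wy": 0,"wz": 0},
  ],
)

```text
time_s: 5.8
eef_pos: [680.6, 260.2, 95.3]
ee_rot: [0.001, -0.057, 0.998, 0.0]
force: [-0.6, -0.0, 6.0]
grip_width: 0.179
grip_force: 79.2
```

```bash
python3 -c "
from h import *
st()"
```

```text
t 5.8 pos [680.6 260.2  95.3] yaw 0.1148 tz [ 0.001  0.    -1.   ] F [-0.6 -0.   6. ] tq [-0.01  0.2   0.02] gw 15.3 gf 79.2
```

Emit:
step_arm(
  increments=[
    {"dx": 0,"dy": 0,"dz": -0.5,"wx": 0,"wy": 0,"wz": 0},
    {"dx": 0,"dy": 0,"dz": -0.9,"wx": 0,"wy": 0,"wz": 0},
    {"dx": 0,"dy": 0,"dz": -1,"wx": 0,"wy": 0,"wz": 0},
    {"dx": 0,"dy": 0,"dz": -1,"wx": 0,"wy": 0,"wz": 0},
    {"dx": 0,"dy": 0,"dz": -1,"wx": 0,"wy": 0,"wz": 0},
  ],
)

```text
time_s: 6.3
eef_pos: [679.9, 260.1, 205.3]
ee_rot: [-0.001, -0.057, 0.998, -0.0]
force: [0.8, 0.3, -3.1]
grip_width: 0.172
grip_force: 78.0
```

Emit:
step_arm(
  increments=[
    {"dx": 0.1,"dy": -0.6,"dz": -0.8,"wx": 0,"wy": 0,"wz": 0},
    {"dx": 0.14,"dy": -0.9,"dz": -0.8,"wx": 0,"wy": 0,"wz": 0},
    {"dx": 0.14,"dy": -0.95,"dz": -0.8,"wx": 0,"wy": 0,"wz": 0},
    {"dx": 0.14,"dy": -0.95,"dz": -0.6,"wx": 0,"wy": 0,"wz": 0},
    {"dx": 0.14,"dy": -0.95,"dz": 0,"wx": 0,"wy": 0,"wz": 0},
  ],
)

```text
time_s: 6.8
eef_pos: [676.5, 148.3, 282.0]
ee_rot: [0.002, -0.057, 0.998, -0.0]
force: [0.8, -0.1, -3.3]
grip_width: 0.176
grip_force: 78.1
```

Emit:
step_arm(
  increments=[
    {"dx": 0.14,"dy": -0.95,"dz": 0,"wx": 0,"wy": 0,"wz": 0},
    {"dx": 0.14,"dy": -0.95,"dz": 0,"wx": 0,"wy": 0,"wz": 0},
    {"dx": 0.14,"dy": -0.95,"dz": 0,"wx": 0,"wy": 0,"wz": 0},
    {"dx": 0.14,"dy": -0.95,"dz": 0,"wx": 0,"wy": 0,"wz": 0},
    {"dx": 0.14,"dy": -0.95,"dz": 0,"wx": 0,"wy": 0,"wz": 0},
  ],
)

```text
time_s: 7.3
eef_pos: [672.0, 28.3, 279.3]
ee_rot: [-0.001, -0.057, 0.998, -0.0]
force: [0.2, -0.5, -3.3]
grip_width: 0.17
grip_force: 78.1
```

Emit:
step_arm(
  increments=[
    {"dx": 0.14,"dy": -0.95,"dz": 0,"wx": 0,"wy": 0,"wz": 0},
    {"dx": 0.14,"dy": -0.95,"dz": 0,"wx": 0,"wy": 0,"wz": 0},
    {"dx": 0.14,"dy": -0.95,"dz": 0,"wx": 0,"wy": 0,"wz": 0},
    {"dx": 0.14,"dy": -0.95,"dz": 0,"wx": 0,"wy": 0,"wz": 0},
    {"dx": 0.14,"dy": -0.95,"dz": 0,"wx": 0,"wy": 0,"wz": 0},
  ],
)

```text
time_s: 7.8
eef_pos: [668.0, -91.6, 279.3]
ee_rot: [-0.001, -0.057, 0.998, 0.0]
force: [0.6, 0.5, -3.0]
grip_width: 0.176
grip_force: 78.1
```

Emit:
step_arm(
  increments=[
    {"dx": 0,"dy": 0,"dz": 0,"wx": 0,"wy": 0,"wz": 0},
    {"dx": 0,"dy": 0,"dz": 0,"wx": 0,"wy": 0,"wz": 0},
  ],
)

```text
time_s: 8.0
eef_pos: [668.3, -90.5, 279.2]
ee_rot: [-0.0, -0.057, 0.998, 0.0]
force: [0.3, -0.5, -2.9]
grip_width: 0.175
grip_force: 78.3
```

```bash
python3 w.py w5 plate rack dryer lifter lifter_grip; python3 -c "
from h import *
c=cap('side'); cv2.imwrite('pics/side5.png',c['frame']); np.save('side5.npy',c,allow_pickle=True)"
```

```text
t 8.0 pos [668.3 -90.5 279.2] yaw 0.1135 tz [-0.001  0.    -1.   ] F [ 0.3 -0.5 -2.9] tq [ 0.02  0.05 -0.05] gw 14.9 gf 78.3
plate 0.94 [ 666.  -241.1   28.3] [149. 175.]
lifter 0.63 [671.3 -89.2 254.3] [318. 325.]
lifter_grip 0.8 [672.5 -95.  269.5] [301. 348.]
```

View pics/w5.png

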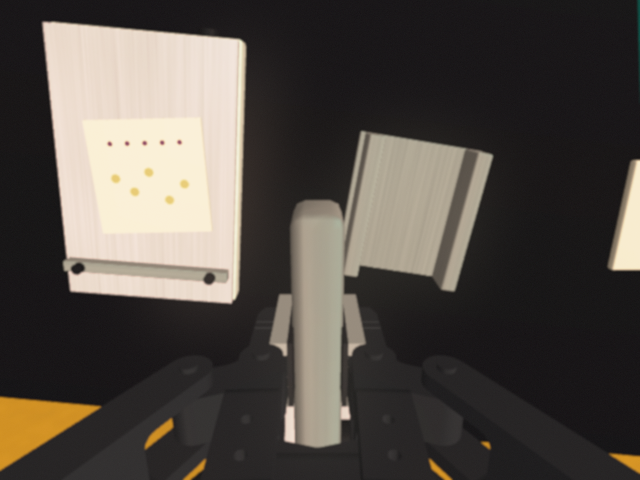

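The plate corners are near (83,120), (200,118), (211,231) and (104,234). The stop bar's front edge runs (64,260)–(227,269), and the rack is at (360–492, 131–290).

```bash
python3 -c "
from h import *
c=np.load('w5.npy',allow_pickle=True).item()
f=c['frame']; lab=f.astype(int)
# plate colour: yellow-ish
m=((lab[:,:,2]-lab[:,:,0]>18)&(lab[:,:,2]>180)).astype(np.uint8); m[:, 260:]=0; m[250:]=0; m[:90]=0
m=cv2.morphologyEx(m,cv2.MORPH_CLOSE,np.ones((9,9)));n,L,S,_=cv2.connectedComponentsWithStats(m);k=1+S[1:,4].argmax();m=(L==k).astype(np.uint8)
ct=max(cv2.findContours(m,0,1)[0],key=cv2.contourArea)[:,0,:]
P=np.array([px2z(c,u,v,35)[:2] for u,v in ct],np.float32)
r=cv2.minAreaRect(P);print('plate',r,S[k]);print(cv2.boxPoints(r).round(1)); print('ctr of px hull', cv2.approxPolyDP(ct,8,True)[:,0].tolist())
def show(n,L,z):
  Q=np.array([px2z(c,u,v,z) for u,v in L]);print(n,z,Q[:,:2].round(1).tolist(), [round(float(np.arctan2(*(Q[i+1]-Q[i])[[1,0]])),3) for i in range(len(Q)-1)])
show('bar',[(64,260),(227,269)],42)
show('dryer',[(43,23),(240,40),(233,302),(70,291)],30)
show('Rrail outer',[(492,155),(456,290)],40)
show('Rrail inner',[(478,152),(443,290)],40)
show('Lsil',[(360,131),(346,275)],40);show('Lsil',[(360,131),(346,275)],0)
show('L2',[(369,134),(358,270)],40)
cv2.imwrite('pics/rk.png',np.hstack([cv2.resize(f[120:300,335:505],(567,600),interpolation=2)]))
cv2.imwrite('pics/m.png',m*255)
"
```

```text
plate ((663.6068725585938, -237.82928466796875), (138.47317504882812, 170.9247589111328), 6.53184175491333) [   50    90   194   160 29408]
[[ 585.1 -160.8]
 [ 604.5 -330.6]
 [ 742.1 -314.9]
 [ 722.7 -145. ]]
ctr of px hull [[50, 90], [66, 249], [238, 249], [243, 90]]
bar 42 [[750.2, -313.2], [742.1, -164.8]] [1.625]
dryer 30 [[552.7, -323.4], [547.2, -166.4], [781.1, -159.5], [787.3, -316.9]] [1.606, 0.029, -1.531]
Rrail outer 40 [[613.2, 53.5], [739.7, 49.8]] [-0.029]
Rrail inner 40 [[612.1, 41.1], [741.1, 37.7]] [-0.026]
Lsil 40 [[606.4, -60.8], [736.3, -55.0]] [0.045]
Lsil 0 [[607.9, -56.6], [752.6, -50.1]] [0.045]
L2 40 [[607.9, -53.0], [730.1, -44.6]] [0.068]
```

View pics/rk.png

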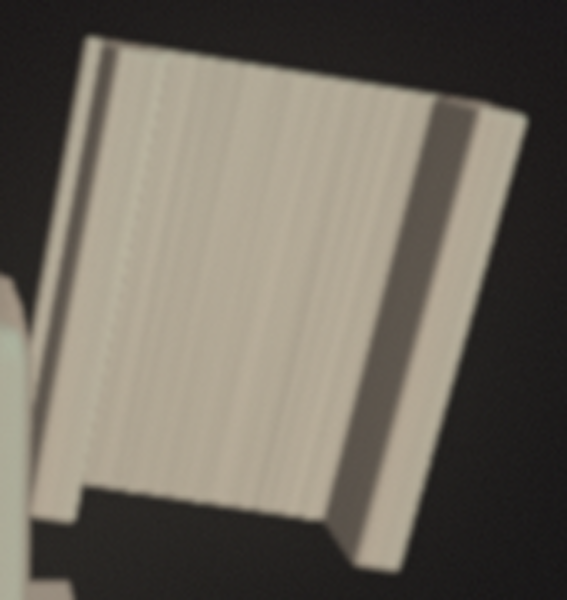

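```bash
cat > fit.py <<'E'
from h import *
from scipy.optimize import least_squares
def fit(c,px,model,z):
    Q=np.array([px2z(c,u,v,z)[:2] for u,v in px]);M=np.array(model,float)
    f=lambda p:((M@np.array([[np.cos(p[2]),np.sin(p[2])],[-np.sin(p[2]),np.cos(p[2])]]))+p[:2]-Q).ravel()
    r=least_squares(f,[*Q.mean(0),0]);print(r.x.round(3),'res',r.fun.reshape(-1,2).round(1).tolist());return r.x
if __name__=='__main__':
    c=np.load('w5.npy',allow_pickle=True).item()
    fit(c,[(370.4,132.6),(344.6,274.5),(493,155.1),(455,291.6)],[(-65,-54),(65,-54),(-65,54),(65,54)],40)
    g=c['frame'].astype(int); d=g[:,:,2]-g[:,:,0]
    for v in (140,180,215): print(v,[int(x) for x in d[v,70:115:3]],[int(x) for x in d[v,190:225:3]])
    for u in (125,170): print(u,[int(x) for x in d[105:135:3,u]],[int(x) for x in d[220:245:3,u]])
    fit(c,[(83,120),(200,118),(211,231),(104,234)],[(-50,-50),(-50,50),(50,50),(50,-50)],35)
E
python3 fit.py
```

```text
[ 6.743e+02 -1.188e+00 -4.500e-02] res [[0.3, -0.2], [0.8, -1.7], [-1.4, 1.3], [0.3, 0.6]]
140 [31, 30, 29, 31, 31, 33, 36, 36, 36, 36, 37, 36, 36, 46, 36] [34, 34, 33, 35, 42, 28, 28, 28, 27, 28, 26, 27]
180 [29, 31, 31, 28, 30, 31, 29, 31, 36, 36, 35, 37, 36, 38, 88] [34, 35, 35, 35, 36, 38, 35, 30, 30, 30, 29, 27]
215 [28, 27, 30, 29, 28, 29, 30, 27, 31, 29, 35, 36, 36, 36, 35] [36, 35, 35, 34, 35, 35, 36, 39, 31, 31, 27, 29]
125 [29, 29, 29, 30, 30, 35, 35, 35, 35, 35] [36, 36, 36, 36, 36, 29, 28, 28, 28]
170 [30, 30, 31, 31, 33, 34, 34, 33, 34, 34] [35, 35, 35, 35, 33, 29, 28, 29, 29]
[ 6.67129e+02 -2.37551e+02  1.35000e-01] res [[0.1, -0.8], [-0.5, 0.6], [0.4, 1.2], [-0.1, -0.9]]
```

```bash
python3 -c "
from h import *
c=np.load('side5.npy',allow_pickle=True).item(); g=c['frame'].astype(float).mean(2)
y=.1135;R=Ro.from_euler('z',y).as_matrix();o=np.array([668.3,-90.5,279.2-20.3])
for x in (60,80,100,120):
  print(x,end=' ')
  for off in range(20,66,2):
    u,v=proj(c,o+R@[x,-28,-off]); print(off,int(cv2.getRectSubPix(g.astype(np.float32),(1,1),(u,v))[0,0]),end='|')
  print()
# calibration check on handle: top/bottom near edge at x=-30
print('handle');
for x in (-40,-25,30):
  for off in range(-40,14,3):
    u,v=proj(c,o+R@[x,-8,-off]); print(off,int(cv2.getRectSubPix(g.astype(np.float32),(1,1),(u,v))[0,0]),end='|')
  print()
"
```

```text
60 20 247|22 246|24 222|26 178|28 109|30 66|32 43|34 42|36 43|38 45|40 48|42 47|44 45|46 41|48 44|50 46|52 46|54 46|56 47|58 48|60 46|62 44|64 43|
80 20 246|22 247|24 225|26 179|28 108|30 62|32 41|34 39|36 47|38 47|40 45|42 48|44 44|46 41|48 44|50 47|52 49|54 49|56 44|58 44|60 47|62 48|64 47|
100 20 247|22 246|24 234|26 176|28 113|30 62|32 47|34 40|36 39|38 45|40 46|42 44|44 42|46 44|48 46|50 45|52 46|54 47|56 39|58 43|60 48|62 46|64 46|
120 20 246|22 245|24 236|26 168|28 104|30 54|32 44|34 44|36 45|38 42|40 41|42 41|44 43|46 43|48 44|50 46|52 44|54 43|56 42|58 42|60 43|62 46|64 48|
handle
-40 190|-37 203|-34 205|-31 185|-28 153|-25 137|-22 132|-19 133|-16 131|-13 126|-10 142|-7 203|-4 243|-1 246|2 245|5 245|8 245|11 245|
-40 194|-37 204|-34 202|-31 182|-28 149|-25 137|-22 135|-19 130|-16 129|-13 131|-10 147|-7 204|-4 243|-1 246|2 245|5 245|8 245|11 245|
-40 165|-37 199|-34 208|-31 183|-28 151|-25 140|-22 136|-19 134|-16 132|-13 132|-10 132|-7 135|-4 176|-1 232|2 246|5 245|8 238|11 215|
```

Emit:
step_arm(
  increments=[
    {"dx": 0,"dy": 0,"dz": 0,"wx": 0,"wy": 0,"wz": 0.75},
    {"dx": 0.88,"dy": -0.588,"dz": 0,"wx": 0,"wy": 0,"wz": 0},
    {"dx": 0.88,"dy": -0.588,"dz": 0,"wx": 0,"wy": 0,"wz": 0},
    {"dx": 0.88,"dy": -0.588,"dz": 0,"wx": 0,"wy": 0,"wz": 0},
    {"dx": 0.88,"dy": -0.588,"dz": 0,"wx": 0,"wy": 0,"wz": 0},
  ],
)

```text
time_s: 8.85
eef_pos: [582.1, -151.8, 279.4]
ee_rot: [0.0, -0.018, 1.0, -0.0]
force: [0.2, -0.1, -3.0]
grip_width: 0.18
grip_force: 78.3
```

Emit:
step_arm(
  increments=[
    {"dx": 0.88,"dy": -0.588,"dz": 0,"wx": 0,"wy": 0,"wz": 0},
    {"dx": 0.88,"dy": -0.588,"dz": 0,"wx": 0,"wy": 0,"wz": 0},
    {"dx": 0.88,"dy": -0.588,"dz": 0,"wx": 0,"wy": 0,"wz": 0},
    {"dx": 0.88,"dy": -0.588,"dz": 0,"wx": 0,"wy": 0,"wz": 0},
    {"dx": 0.88,"dy": -0.588,"dz": 0,"wx": 0,"wy": 0,"wz": 0},
  ],
)

```text
time_s: 9.35
eef_pos: [474.8, -229.4, 279.5]
ee_rot: [0.0, -0.018, 1.0, -0.0]
force: [-0.2, -1.0, -2.6]
grip_width: 0.171
grip_force: 78.3
```

Emit:
step_arm(
  increments=[
    {"dx": 0.88,"dy": -0.588,"dz": 0,"wx": 0,"wy": 0,"wz": 0},
    {"dx": 0,"dy": 0,"dz": 1,"wx": 0,"wy": 0,"wz": 0},
    {"dx": 0,"dy": 0,"dz": 1,"wx": 0,"wy": 0,"wz": 0},
    {"dx": 0,"dy": 0,"dz": 1,"wx": 0,"wy": 0,"wz": 0},
    {"dx": 0,"dy": 0,"dz": 1,"wx": 0,"wy": 0,"wz": 0},
  ],
)

```text
time_s: 9.85
eef_pos: [454.3, -244.4, 178.7]
ee_rot: [0.0, -0.018, 1.0, -0.0]
force: [1.4, 0.3, -4.0]
grip_width: 0.175
grip_force: 78.5
```

Emit:
step_arm(
  increments=[
    {"dx": 0,"dy": 0,"dz": 0.9,"wx": 0,"wy": 0,"wz": 0},
    {"dx": 0,"dy": 0,"dz": 0.9,"wx": 0,"wy": 0,"wz": 0},
    {"dx": 0,"dy": 0,"dz": 0.9,"wx": 0,"wy": 0,"wz": 0},
    {"dx": 0,"dy": 0,"dz": 0.4,"wx": 0,"wy": 0,"wz": 0},
    {"dx": 0,"dy": 0,"dz": 0,"wx": 0,"wy": 0,"wz": 0},
  ],
)

```text
time_s: 10.35
eef_pos: [454.0, -244.2, 101.1]
ee_rot: [-0.001, -0.018, 1.0, 0.001]
force: [-0.5, -0.1, -2.8]
grip_width: 0.176
grip_force: 78.4
```

```bash
python3 -c "
from h import *
st()"
```

```text
t 10.35 pos [ 454.  -244.2  101.1] yaw 0.0365 tz [-0.001  0.001 -1.   ] F [-0.5 -0.1 -2.8] tq [-0.05  0.03  0.  ] gw 15.0 gf 78.4
```

Emit:
step_arm(
  increments=[
    {"dx": 0,"dy": 0,"dz": 0.3,"wx": 0,"wy": 0,"wz": 0},
    {"dx": 0,"dy": 0,"dz": 0.2,"wx": 0,"wy": 0,"wz": 0},
    {"dx": 0,"dy": 0,"dz": 0,"wx": 0,"wy": 0,"wz": 0},
  ],
)

```text
time_s: 10.65
eef_pos: [454.2, -244.5, 89.1]
ee_rot: [-0.0, -0.018, 1.0, 0.0]
force: [-0.2, -0.5, -2.6]
grip_width: 0.173
grip_force: 78.4
```

Emit:
step_arm(
  increments=[
    {"dx": 0,"dy": 0,"dz": 0.04,"wx": 0,"wy": 0,"wz": 0},
    {"dx": 0,"dy": 0,"dz": 0.04,"wx": 0,"wy": 0,"wz": 0},
    {"dx": 0,"dy": 0,"dz": 0,"wx": 0,"wy": 0,"wz": 0},
  ],
)

```text
time_s: 10.95
eef_pos: [454.3, -244.6, 87.4]
ee_rot: [0.0, -0.018, 1.0, -0.0]
force: [-1.0, 0.8, -3.6]
grip_width: 0.177
grip_force: 78.4
```

Emit:
step_arm(
  increments=[
    {"dx": 0,"dy": 0,"dz": 0.04,"wx": 0,"wy": 0,"wz": 0},
    {"dx": 0,"dy": 0,"dz": 0.04,"wx": 0,"wy": 0,"wz": 0},
    {"dx": 0,"dy": 0,"dz": 0,"wx": 0,"wy": 0,"wz": 0},
  ],
)

```text
time_s: 11.25
eef_pos: [454.2, -244.5, 85.2]
ee_rot: [-0.0, -0.018, 1.0, 0.0]
force: [0.6, 0.3, -2.3]
grip_width: 0.175
grip_force: 78.4
```

Emit:
step_arm(
  increments=[
    {"dx": 0,"dy": 0,"dz": 0.04,"wx": 0,"wy": 0,"wz": 0},
    {"dx": 0,"dy": 0,"dz": 0.04,"wx": 0,"wy": 0,"wz": 0},
    {"dx": 0,"dy": 0,"dz": 0,"wx": 0,"wy": 0,"wz": 0},
  ],
)

```text
time_s: 11.55
eef_pos: [454.2, -244.5, 83.1]
ee_rot: [-0.0, -0.018, 1.0, 0.0]
force: [0.7, 0.2, -2.9]
grip_width: 0.174
grip_force: 78.4
```

Emit:
step_arm(
  increments=[
    {"dx": 0,"dy": 0,"dz": 0.04,"wx": 0,"wy": 0,"wz": 0},
    {"dx": 0,"dy": 0,"dz": 0,"wx": 0,"wy": 0,"wz": 0},
  ],
)

```text
time_s: 11.75
eef_pos: [454.2, -244.5, 82.2]
ee_rot: [-0.0, -0.018, 1.0, 0.0]
force: [0.0, -0.2, -3.6]
grip_width: 0.175
grip_force: 78.4
```

Emit:
step_arm(
  increments=[
    {"dx": 0,"dy": 0,"dz": 0.04,"wx": 0,"wy": 0,"wz": 0},
    {"dx": 0,"dy": 0,"dz": 0,"wx": 0,"wy": 0,"wz": 0},
  ],
)

```text
time_s: 11.95
eef_pos: [454.2, -244.5, 81.2]
ee_rot: [-0.0, -0.018, 1.0, 0.0]
force: [-0.0, -0.0, -2.4]
grip_width: 0.172
grip_force: 78.4
```

Emit:
step_arm(
  increments=[
    {"dx": 0,"dy": 0,"dz": 0.04,"wx": 0,"wy": 0,"wz": 0},
    {"dx": 0,"dy": 0,"dz": 0,"wx": 0,"wy": 0,"wz": 0},
  ],
)

```text
time_s: 12.15
eef_pos: [454.3, -244.6, 80.4]
ee_rot: [0.0, -0.018, 1.0, -0.0]
force: [-0.1, -0.2, -2.3]
grip_width: 0.174
grip_force: 78.5
```

Emit:
step_arm(
  increments=[
    {"dx": 0,"dy": 0,"dz": 0.04,"wx": 0,"wy": 0,"wz": 0},
    {"dx": 0,"dy": 0,"dz": 0,"wx": 0,"wy": 0,"wz": 0},
  ],
)

```text
time_s: 12.35
eef_pos: [454.3, -244.7, 79.7]
ee_rot: [0.0, -0.018, 1.0, -0.0]
force: [-4.0, 0.6, 4.9]
grip_width: 0.173
grip_force: 79.5
```

```bash
python3 -c "
from h import *
st()"
```

```text
t 12.35 pos [ 454.3 -244.7   79.7] yaw 0.0363 tz [ 0. -0. -1.] F [-4.   0.6  4.9] tq [ 0.19  0.21 -0.  ] gw 14.8 gf 79.5
```

Emit:
step_arm(
  increments=[
    {"dx": 0,"dy": 0,"dz": -0.04,"wx": 0,"wy": 0,"wz": 0},
    {"dx": 0,"dy": 0,"dz": 0,"wx": 0,"wy": 0,"wz": 0},
  ],
)

```text
time_s: 12.55
eef_pos: [454.3, -244.6, 80.3]
ee_rot: [0.0, -0.018, 1.0, -0.0]
force: [-0.9, -1.6, -0.1]
grip_width: 0.179
grip_force: 78.5
```

```bash
python3 -c "
from h import *
st()"
```

```text
t 12.55 pos [ 454.3 -244.6   80.3] yaw 0.0362 tz [ 0. -0. -1.] F [-0.9 -1.6 -0.1] tq [-0.05 -0.07 -0.04] gw 15.3 gf 78.5
```

Emit:
step_arm(
  increments=[
    {"dx": -0.4,"dy": 0,"dz": 0,"wx": 0,"wy": 0,"wz": 0},
    {"dx": -0.4,"dy": 0,"dz": 0,"wx": 0,"wy": 0,"wz": 0},
    {"dx": -0.3,"dy": 0,"dz": 0,"wx": 0,"wy": 0,"wz": 0},
    {"dx": -0.3,"dy": 0,"dz": 0,"wx": 0,"wy": 0,"wz": 0},
    {"dx": -0.2,"dy": 0,"dz": 0,"wx": 0,"wy": 0,"wz": 0},
  ],
)

```text
time_s: 13.05
eef_pos: [494.9, -243.0, 80.3]
ee_rot: [-0.0, -0.018, 1.0, -0.0]
force: [-4.2, -0.4, 2.9]
grip_width: 0.177
grip_force: 79.0
```

Emit:
step_arm(
  increments=[
    {"dx": -0.2,"dy": 0,"dz": 0,"wx": 0,"wy": 0,"wz": 0},
    {"dx": -0.2,"dy": 0,"dz": 0,"wx": 0,"wy": 0,"wz": 0},
    {"dx": -0.2,"dy": 0,"dz": 0,"wx": 0,"wy": 0,"wz": 0},
    {"dx": 0,"dy": 0,"dz": 0,"wx": 0,"wy": 0,"wz": 0},
  ],
)

```text
time_s: 13.45
eef_pos: [510.1, -242.6, 80.2]
ee_rot: [0.001, -0.018, 1.0, -0.0]
force: [2.1, -0.2, -1.8]
grip_width: 0.174
grip_force: 78.6
```

```bash
cat > look.py <<'E'
from h import *
import sys
s=st(); o=np.array(s['eef_pos']); y,_=yaw(s)
for n in ('top','side'):
    c=cap(n); np.save(sys.argv[1]+n+'.npy',c,allow_pickle=True); cv2.imwrite(f'pics/{sys.argv[1]}{n}.png',c['frame'])
    for r in eyes.landmark_of(n,'plate')[:2]: print(n,round(r['p'],2),toW(c,r['point']).round(1))
E
python3 look.py k1
```

```text
t 13.45 pos [ 510.1 -242.6   80.2] yaw 0.0363 tz [ 0.001 -0.    -1.   ] F [ 2.1 -0.2 -1.8] tq [ 0.01 -0.29  0.03] gw 14.9 gf 78.6
top 0.7 [ 692.9 -240.7   28. ]
top 0.19 [ 391.6 -418.7    1.2]
side 0.56 [ 695.6 -243.8   34.6]
```

Emit:
step_arm(
  increments=[
    {"dx": -0.12,"dy": 0,"dz": 0,"wx": 0,"wy": 0,"wz": 0},
    {"dx": -0.12,"dy": 0,"dz": 0,"wx": 0,"wy": 0,"wz": 0},
    {"dx": 0,"dy": 0,"dz": 0,"wx": 0,"wy": 0,"wz": 0},
  ],
)

```text
time_s: 13.95
eef_pos: [515.5, -242.4, 80.3]
ee_rot: [0.0, -0.018, 1.0, -0.0]
force: [-2.0, -0.2, -0.3]
grip_width: 0.173
grip_force: 78.8
```

```bash
python3 look.py k2
```

```text
t 13.95 pos [ 515.5 -242.4   80.3] yaw 0.0363 tz [ 0. -0. -1.] F [-2.  -0.2 -0.3] tq [ 0.03  0.02 -0.02] gw 14.8 gf 78.8
top 0.66 [ 692.8 -242.2   24. ]
top 0.31 [584.1 490.7  -1.8]
side 0.64 [ 700.5 -242.4   34. ]
```

Emit:
step_arm(
  increments=[
    {"dx": -0.15,"dy": 0,"dz": 0,"wx": 0,"wy": 0,"wz": 0},
    {"dx": -0.15,"dy": 0,"dz": 0,"wx": 0,"wy": 0,"wz": 0},
    {"dx": 0,"dy": 0,"dz": 0,"wx": 0,"wy": 0,"wz": 0},
  ],
)

```text
time_s: 14.45
eef_pos: [523.3, -242.1, 80.3]
ee_rot: [0.0, -0.018, 1.0, -0.0]
force: [0.1, -0.1, -0.9]
grip_width: 0.172
grip_force: 78.8
```

```bash
python3 look.py k3; python3 -c "
import cv2,numpy as np
a=cv2.imread('pics/k3side.png')[255:375,300:430]; b=cv2.imread('pics/k3top.png')[165:265,365:455]
cv2.imwrite('pics/v9.png',np.hstack([cv2.resize(a,(430,400),interpolation=2),cv2.resize(b,(360,400),interpolation=2)]))"
```

```text
t 14.45 pos [ 523.3 -242.1   80.3] yaw 0.0363 tz [ 0.001 -0.    -1.   ] F [ 0.1 -0.1 -0.9] tq [ 0.   -0.21 -0.03] gw 14.7 gf 78.8
top 0.91 [ 692.6 -241.    26.8]
side 0.76 [ 699.5 -242.2   33.9]
```

View pics/v9.png

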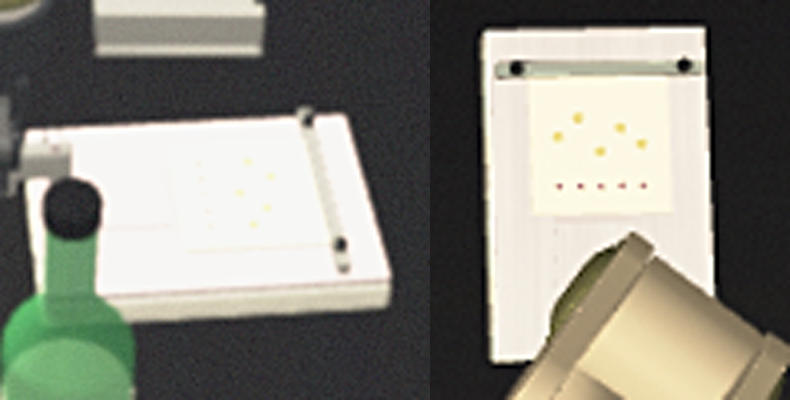

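The plate lies against the stop bar, squared to it: the top crop shows it at x 530–670 with the bar at row 68. The blade is entering under the plate's front edge.

Emit:
step_arm(
  increments=[
    {"dx": -0.16,"dy": 0,"dz": 0,"wx": 0,"wy": 0,"wz": 0},
    {"dx": -0.16,"dy": 0,"dz": 0,"wx": 0,"wy": 0,"wz": 0},
    {"dx": -0.16,"dy": 0,"dz": 0,"wx": 0,"wy": 0,"wz": 0},
    {"dx": -0.16,"dy": 0,"dz": 0,"wx": 0,"wy": 0,"wz": 0},
    {"dx": -0.16,"dy": 0,"dz": 0,"wx": 0,"wy": 0,"wz": 0},
  ],
)

```text
time_s: 15.15
eef_pos: [543.0, -241.3, 80.3]
ee_rot: [-0.0, -0.018, 1.0, 0.0]
force: [-3.7, 0.2, 0.8]
grip_width: 0.174
grip_force: 79.0
```

Emit:
step_arm(
  increments=[
    {"dx": -0.16,"dy": 0,"dz": 0,"wx": 0,"wy": 0,"wz": 0},
    {"dx": -0.16,"dy": 0,"dz": 0,"wx": 0,"wy": 0,"wz": 0},
    {"dx": -0.16,"dy": 0,"dz": 0,"wx": 0,"wy": 0,"wz": 0},
    {"dx": -0.16,"dy": 0,"dz": 0,"wx": 0,"wy": 0,"wz": 0},
    {"dx": -0.16,"dy": 0,"dz": 0,"wx": 0,"wy": 0,"wz": 0},
  ],
)

```text
time_s: 15.65
eef_pos: [563.0, -240.6, 80.3]
ee_rot: [-0.0, -0.018, 1.0, -0.0]
force: [-4.7, 0.6, 2.0]
grip_width: 0.172
grip_force: 79.1
```

Emit:
step_arm(
  increments=[
    {"dx": -0.16,"dy": 0,"dz": 0,"wx": 0,"wy": 0,"wz": 0},
    {"dx": -0.16,"dy": 0,"dz": 0,"wx": 0,"wy": 0,"wz": 0},
    {"dx": -0.16,"dy": 0,"dz": 0,"wx": 0,"wy": 0,"wz": 0},
    {"dx": -0.16,"dy": 0,"dz": 0,"wx": 0,"wy": 0,"wz": 0},
    {"dx": 0,"dy": 0,"dz": 0,"wx": 0,"wy": 0,"wz": 0},
  ],
)

```text
time_s: 16.15
eef_pos: [579.4, -240.0, 80.2]
ee_rot: [0.001, -0.018, 1.0, -0.0]
force: [0.3, -0.9, -0.4]
grip_width: 0.172
grip_force: 78.8
```

```bash
python3 look.py k4; python3 w.py w6 plate; python3 -c "
from h import *
c=np.load('k4top.npy',allow_pickle=True).item();g=c['frame'].astype(int);d=g[:,:,2]-g[:,:,0]
m=(d>int(np.percentile(d[180:215,392:425],60))-4)
for v in range(176,226,2): print(v,' '.join('%2d'%x for x in d[v,380:436:2]))
"
```

```text
t 16.15 pos [ 579.4 -240.    80.2] yaw 0.0363 tz [ 0.001 -0.    -1.   ] F [ 0.3 -0.9 -0.4] tq [-0.01 -0.13 -0.05] gw 14.7 gf 78.8
top 0.66 [ 692.8 -241.8   29.4]
side 0.57 [ 696.1 -242.9   36.2]
t 16.35 pos [ 579.1 -240.    80.2] yaw 0.0362 tz [ 0.001 -0.    -1.   ] F [ 2.2 -0.2 -1.1] tq [ 0.02 -0.36 -0.03] gw 14.9 gf 78.7
176 19 18 19 19 20 19 18 20 21 19 19 20 20 19 19 18 20 19 20 19 19 19 20 21 20 19 24 -3
178 16 18 18 19 19 18 19 19 19 19 18 20 20 19 19 19 18 19 18 18 19 18 19 19 21 19 19  0
180 18 32 32  7 19 26 30 28 32 29 30 29 31 30 28 28 29 29 29 29 30 25 27 26 -2 19 30 -1
182 19 21 19 -3 11 19 19 19 18 18 19 20 18 18 19 19 18 17 17 19 18 19 18 18  4 18 21 -3
184 26 30 30 32 34 50 50 49 48 42 40 41 41 41 41 42 17 17 18 17 18 15 36 27 28 16 14  6
186 21 18 18 18 20 25 25 25 26 26 25 26 25 25 26 25 25 26 25 26 26 25 22 19 18 19 18  8
188 21 18 19 19 19 27 26 25 26 26 26 26 27 26 27 26 26 26 26 26 26 27 23 19 19 18 18  6
190 21 18 18 20 18 26 26 26 26 26 26 26 25 26 26 26 26 26 26 25 26 26 24 18 18 19 18 20
192 27 17 18 19 19 26 25 26 26 26 23 23 25 25 26 26 26 26 25 26 26 27 2
[... 728 characters left out ...]
 15 18 16 17 18 25 25 24 26 22 59 37 42 51 54 53 54 49 48 44 44 40 39 33 17 17 17 22
212  6 18 17 18 18 29 25 24 24 20 39 43 49 53 54 53 55 45 57 51 48 44 40 41 39 16 16 24
214  8 18 16 17 17 28 24 25 16 40 41 47 52 54 54 54 38 62 59 57 53 50 44 42 40 40 35 20
216  3 17 17 18 18 23 25 23 61 41 52 48 53 53 54 52 61 67 65 61 59 57 52 49 43 41 40 41
218  6 17 16 18 18 26 28 32 38 46 53 55 52 52 54 44 67 67 67 63 63 59 57 54 50 46 43 40
220  0 17 16 18 18 18 17 32 43 58 51 53 54 54 45 68 64 65 66 66 67 63 61 57 56 52 46 42
222  9 17 17 19 19 18 16 42 52 42 52 53 54 52 70 63 62 64 64 65 66 67 66 63 61 58 54 49
224  7 16 17 18 18 18 17 46 51 55 53 53 53 56 63 63 63 62 63 62 66 65 66 65 63 60 58 56
```

```bash
python3 -c "
from h import *
c=np.load('k4top.npy',allow_pickle=True).item()
for u,v in [(389.3,185),(424,185),(425,200),(389.5,219.3),(407,219.3)]: print(u,v,px2z(c,u,v,35)[:2].round(1))
c=np.load('w6.npy',allow_pickle=True).item();g=c['frame'].astype(int);d=g[:,:,2]-g[:,:,0]
import sys
for v in range(300,480,12): print(v,' '.join('%3d'%x for x in d[v,100:540:16]))
"
```

```text
389.3 185 [ 742.6 -193.3]
424 185 [ 743.9 -293.3]
425 200 [ 700.2 -295.8]
389.5 219.3 [ 643.1 -193.8]
407 219.3 [ 643.7 -243.9]
300   2   2  23  23  23  23  22  22  23  23  22  24  24  34  28  25  40  22  23  23  22  23  22  20  13   9   6   5
312   2   3  24  20  23  21  23  22  22  23  26  27  18  34  27  26  32  16  24  23  22  23  22  20  11   8   5   3
324   2   3  36  20  22  21  23  22  22  23  12  31  17  32  28  25  32  13  24  24  22  22  22  21  11   8   3   2
336   3   4  10  21  21  22  23  22  21  23  12  31  12  33  27  21  31  12  24  23  23  22  22  22  10   6   3   2
348   0   4   5  19  21  22  21  22  22  33  11  11  12  34  27  20  15  11  30  24  23  23  23  23   8   5   3   2
360   1   4   4  19  21  11  10  24  23  10  10   9  10  33  29  20   7   8  11  25  23  12  10  37   8   4   2   1
372   0   3   4  19   8   9  10  10   9   8   7   7  10  33  27  19   7   9   9  10  10   9   8   7   5   3   2   2
384   1   0   4   5   7   8   8   9   8   6   6   7  11  34  28  17   6   5   8   8   8   7   6   6   3   2   2   1
396   2   2   2   5   5   7   7   7   6   6   5   6  10  34  27  21   6   5   6   7   7   4   4   3   4   3   3   2
408   2   2   2   4   5   6   6   6   5   3   4   5  24  34  28  31   4   5   5   5   6   6   4   2   3   3   2   2
420   3   3   3   5   6   3   4   4   4   5   5   5  23  34  26  24   3   4   5   4   3   3   3   1   1   1   3   1
432   2   2   4   4  22   4   4   4   4   4   4   5  32  33  28  21   3   4   3   4   3   4   3   3   1   0   2   2
444   2   5   4  13   3   3   4   3   3   4   4   4  11  31  27   6   4   3   4   3   4   3   3   2   1   0   0   1
456   3   3   4   3   3   3   4   3   3   4   4   4   4   4   3   5   3   4   3   3   2   1   2   2   1   1  -2   1
468   4   4   4   3   3   4  31   2   3   4   3   4   5   4   5   3   3   3   2   3   3  22   2   1   2   0  -1  -1
```

Emit:
step_arm(
  increments=[
    {"dx": -0.16,"dy": 0,"dz": 0,"wx": 0,"wy": 0,"wz": 0},
    {"dx": -0.16,"dy": 0,"dz": 0,"wx": 0,"wy": 0,"wz": 0},
    {"dx": -0.16,"dy": 0,"dz": 0,"wx": 0,"wy": 0,"wz": 0},
    {"dx": 0,"dy": 0,"dz": 0,"wx": 0,"wy": 0,"wz": 0},
  ],
)

```text
time_s: 16.85
eef_pos: [591.1, -239.6, 80.3]
ee_rot: [0.0, -0.018, 1.0, -0.0]
force: [-2.4, -0.4, 0.7]
grip_width: 0.174
grip_force: 79.0
```

Emit:
step_arm(
  increments=[
    {"dx": 0,"dy": 0,"dz": -0.06,"wx": 0,"wy": 0,"wz": 0},
    {"dx": 0,"dy": 0,"dz": -0.1,"wx": 0,"wy": 0,"wz": 0},
    {"dx": 0,"dy": 0,"dz": -0.1,"wx": 0,"wy": 0,"wz": 0},
    {"dx": 0,"dy": 0,"dz": -0.1,"wx": 0,"wy": 0,"wz": 0},
    {"dx": 0,"dy": 0,"dz": 0,"wx": 0,"wy": 0,"wz": 0},
  ],
)

```text
time_s: 17.35
eef_pos: [590.8, -239.7, 89.7]
ee_rot: [0.0, -0.018, 1.0, -0.0]
force: [-0.7, -1.2, -2.9]
grip_width: 0.173
grip_force: 78.2
```

```bash
python3 look.py k5
```

```text
t 17.35 pos [ 590.8 -239.7   89.7] yaw 0.0362 tz [ 0.001 -0.    -1.   ] F [-0.7 -1.2 -2.9] tq [-0.01  0.15  0.  ] gw 14.7 gf 78.2
top 0.96 [ 693.6 -240.8   38.6]
side 0.72 [ 697.3 -242.    46.4]
```

Emit:
step_arm(
  increments=[
    {"dx": 0,"dy": 0,"dz": -0.3,"wx": 0,"wy": 0,"wz": 0},
    {"dx": 0,"dy": 0,"dz": -0.6,"wx": 0,"wy": 0,"wz": 0},
    {"dx": 0,"dy": 0,"dz": -0.6,"wx": 0,"wy": 0,"wz": 0},
    {"dx": 0,"dy": 0,"dz": -0.5,"wx": 0,"wy": 0,"wz": 0},
    {"dx": 0,"dy": 0,"dz": -0.3,"wx": 0,"wy": 0,"wz": 0},
  ],
)

```text
time_s: 18.05
eef_pos: [591.1, -239.8, 149.0]
ee_rot: [0.001, -0.018, 1.0, -0.001]
force: [0.3, -0.2, -3.1]
grip_width: 0.174
grip_force: 78.1
```

Emit:
step_arm(
  increments=[
    {"dx": 0,"dy": 0.25,"dz": 0,"wx": 0,"wy": 0,"wz": 0},
    {"dx": 0,"dy": 0.5,"dz": 0,"wx": 0,"wy": 0,"wz": 0},
    {"dx": 0.1,"dy": 0.75,"dz": 0,"wx": 0,"wy": 0,"wz": 0},
    {"dx": 0.1,"dy": 0.9,"dz": 0,"wx": 0,"wy": 0,"wz": 0},
    {"dx": 0.1,"dy": 0.9,"dz": 0,"wx": 0,"wy": 0,"wz": 0},
  ],
)

```text
time_s: 18.55
eef_pos: [579.5, -155.5, 145.9]
ee_rot: [-0.001, -0.018, 1.0, 0.001]
force: [-0.5, -0.1, -2.9]
grip_width: 0.173
grip_force: 78.2
```

Emit:
step_arm(
  increments=[
    {"dx": 0.1,"dy": 0.9,"dz": 0,"wx": 0,"wy": 0,"wz": 0},
    {"dx": 0,"dy": 0.9,"dz": 0,"wx": 0,"wy": 0,"wz": 0},
    {"dx": 0,"dy": 0.9,"dz": 0,"wx": 0,"wy": 0,"wz": 0},
    {"dx": 0,"dy": 0.9,"dz": 0,"wx": 0,"wy": 0,"wz": 0},
    {"dx": 0,"dy": 0.9,"dz": 0,"wx": 0,"wy": 0,"wz": 0},
  ],
)

```text
time_s: 19.05
eef_pos: [572.8, -43.1, 146.1]
ee_rot: [-0.001, -0.018, 1.0, 0.0]
force: [0.5, 0.6, -4.2]
grip_width: 0.17
grip_force: 78.2
```

Emit:
step_arm(
  increments=[
    {"dx": 0,"dy": 0.75,"dz": 0,"wx": 0,"wy": 0,"wz": 0},
    {"dx": 0,"dy": 0.6,"dz": 0,"wx": 0,"wy": 0,"wz": 0},
    {"dx": 0,"dy": 0.4,"dz": 0,"wx": 0,"wy": 0,"wz": 0},
    {"dx": 0,"dy": 0.25,"dz": 0,"wx": 0,"wy": 0,"wz": 0},
    {"dx": 0,"dy": 0.14,"dz": 0,"wx": 0,"wy": 0,"wz": 0},
  ],
)

```text
time_s: 19.55
eef_pos: [571.6, 8.7, 146.7]
ee_rot: [-0.0, -0.018, 1.0, -0.0]
force: [0.3, 0.9, -4.1]
grip_width: 0.177
grip_force: 78.2
```

Emit:
step_arm(
  increments=[
    {"dx": 0,"dy": 0,"dz": 0,"wx": 0,"wy": 0,"wz": 0.15},
    {"dx": 0,"dy": 0,"dz": 0,"wx": 0,"wy": 0,"wz": 0.25},
    {"dx": 0,"dy": 0,"dz": 0,"wx": 0,"wy": 0,"wz": 0.25},
    {"dx": 0,"dy": 0,"dz": 0,"wx": 0,"wy": 0,"wz": 0.13},
    {"dx": 0,"dy": 0,"dz": 0,"wx": 0,"wy": 0,"wz": 0},
  ],
)

```text
time_s: 20.05
eef_pos: [571.7, 8.1, 146.8]
ee_rot: [-0.0, 0.023, 1.0, -0.0]
force: [-0.8, -0.1, -4.2]
grip_width: 0.171
grip_force: 78.2
```

```bash
python3 look.py k6; python3 -c "
from h import *
c=np.load('k6top.npy',allow_pickle=True).item();g=c['frame'].astype(int)
d=g[:,:,2]-g[:,:,0]; b=g.sum(2)//3
np.set_printoptions(linewidth=250)
print(d[180:245:3,290:350:2]); print(b[180:245:3,290:350:2])
s=np.load('k6side.npy',allow_pickle=True).item();q=s['frame'].astype(int);
m=(q[:,:,2]-q[:,:,0]>12)&(q.sum(2)>600); ys,xs=np.nonzero(m[200:300,300:420]); print(xs.min()+300,xs.max()+300,ys.min()+200,ys.max()+200,len(xs))
"
```

```text
t 20.05 pos [571.7   8.1 146.8] yaw -0.0464 tz [-0. -0. -1.] F [-0.8 -0.1 -4.2] tq [ 0.    0.13 -0.07] gw 14.6 gf 78.2
top 0.62 [672.6  -3.9  97.3]
side 0.7 [675.1  -3.6 103.2]
[[ -2  -2   1   0   0   0   0   0  -1  -1  -1   1   2   0   0   0   0   0   1   1   1   0  -3  -2   1  -1   1   1  -1   2]
 [  2   2   0   3   1   3   0   1   5  33  20  21  11   9   4   0  -4  -4  -3  -4   0  -1  -2  -1  -1   0   2   2   1   3]
 [  3   1   1   2   0   2   1   2  32  20  22  23  23  23  21  21  21  18  15  12   7   4   2   0   3  49  49  -4  -1   2]
 [ -2   2  -1   0   2   2   1   7  30  22  24  23  24  23  23  23  24  23  24  24  23  23  23  23  24  24  21   6   0   2]
 [  1   0   0   0   2   2   0  13  37  24  23  24  24  23  21  22  23  24  24  24  24  24  24  24  24  23  24  13   1   1]
 [ -1   1   0   1   2   1   2  11  37  22  24  24  24  21 119  89  22  24  24  24  23  22  24  24  23  23  19  13   1   1]
 [  1   1   0   2   0  -2   0  13  33  23  22  24  36  23  22  22  23  23  23  53 112  18  24  23  24  23  19   5   1   1]
 [  4   0   1   2   1  -3  -1  16  27  23  22  22  48  22  23 
[... 3811 characters left out ...]
07 206 205 206 205 203 203 200 199 194 140 162 163 165 101  63]
 [135 162 163 165  86 198 212 210 210 210 211 210 211 210 211 210 209 208 208 208 208 206 208 186 181 164 161 167  80  59]
 [189 163 163 163  84 218 206 206 207 207 208 210 210 210 210 212 212 211 212 211 210 211 215 100 165 164 163 168  89  61]
 [169 162 164 149 108 206 201 203 201 203 203 203 205 205 205 207 207 208 209 209 210 212 212 106 163 163 165 152  74  59]
 [165 163 169  78 119 196 192 193 196 195 197 198 199 201 201 203 203 203 202 206 205 207 182 140 163 163 169  92  53  38]
 [162 162 162  90  34  19   7  50 132 183 184 185 186 189 192 194 195 196 198 200 201 205 127 178 163 162 160  88  53  32]]
300 406 200 299 1006
```

```bash
cat > rect.py <<'E'
from h import *
from scipy.optimize import least_squares
def cross(a,i0,i1,th,rev=False):
    r=range(i1,i0,-1) if rev else range(i0,i1)
    s=-1 if rev else 1
    for i in r:
        if a[i]<th<=a[i+s]: return i+s*(th-a[i])/(a[i+s]-a[i])
def rect(c,pts,sides):
    # pts: list of (side,u,v,z); side: 'B' +hx, 'F' -hx, 'L' +hy, 'R' -hy
    Q=[(s,px2z(c,u,v,z)[:2]) for s,u,v,z in pts]
    def f(p):
        C,S=np.cos(p[2]),np.sin(p[2]);o=[]
        for s,q in Q:
            d=q-p[:2];x=C*d[0]+S*d[1];y=-S*d[0]+C*d[1]
            o.append({'B':x-sides['B'],'F':x+sides['F'],'L':y-sides['L'],'R':y+sides['R']}[s])
        return o
    r=least_squares(f,[*np.mean([q for _,q in Q],0),0],loss='soft_l1');
    print('pose',r.x.round(3),{k:np.round(np.std([e for e,(s,_) in zip(f(r.x),Q) if s==k]),2) for k in 'BFLR'}, 'mean',{k:np.round(np.mean([e for e,(s,_) in zip(f(r.x),Q) if s==k] or [0]),2) for k in 'BFLR'});return r.x
def plate_top(c,zt,box,th=135,frows=None):
    g=c['frame'].astype(float).mean(2); u0,u1,v0,v1=box; P=[]
    for u in range(u0+10,u1-9):
        v=cross(g[:,u],v0-8,v0+8,th); 
        if v: P.append(('B',u,v,zt))
    for v in range(v0+4,v1):
        a=cross(g[v],u0-8,u0+8,th); b=cross(g[v],u1-8,u1+8,th,True)
        if a: P.append(('L',a,v,zt))
        if b: P.append(('R',b,v,zt))
    return rect(c,P,dict(B=50,F=50,L=50,R=50))
if __name__=='__main__':
    c=np.load('k6top.npy',allow_pickle=True).item()
    plate_top(c,103.6,(305,343,184,202))
    c=np.load('top.npy',allow_pickle=True).item(); g=c['frame'].astype(float).mean(2);P=[]
    # rack in the first top picture
    for u in list(range(305,308))+list(range(341,344)):
        v=cross(g[:,u],178,192,90); print(u,v) if v is None else P.append(('B',u,v,40))
    for v in range(194,226):
        a=cross(g[v],295,308,80); b=cross(g[v],338,352,80,True)
        if a: P.append(('L2',a,v,3))
        if b: P.append(('R2',b,v,3))
    P2=[('L' if s=='L2' else 'R' if s=='R2' else s,u,v,z) for s,u,v,z in P]
    rect(c,P2,dict(B=65,F=65,L=58,R=58))
E
python3 rect.py
```

```text
pose [ 6.77676e+02 -2.71600e+00 -1.10000e-01] {'B': np.float64(0.91), 'F': np.float64(nan), 'L': np.float64(0.97), 'R': np.float64(0.88)} mean {'B': np.float64(-0.03), 'F': np.float64(0.0), 'L': np.float64(3.23), 'R': np.float64(-3.36)}
pose [ 6.73136e+02 -3.79000e+00 -4.70000e-02] {'B': np.float64(2.25), 'F': np.float64(nan), 'L': np.float64(0.46), 'R': np.float64(0.58)} mean {'B': np.float64(-0.75), 'F': np.float64(0.0), 'L': np.float64(0.76), 'R': np.float64(-0.85)}
  ret = _var(a, axis=axis, dtype=dtype, out=out, ddof=ddof,
  arrmean = um.true_divide(arrmean, div, out=arrmean,
  ret = ret.dtype.type(ret / rcount)
```

```bash
python3 -W ignore - <<'E'
from rect import *
c=np.load('k6top.npy',allow_pickle=True).item(); f=c['frame'].astype(float)
g=f.mean(2)
for th in (200,225): plate_top(c,103.6,(305,343,184,202),th)
print([round(cross(g[:,u],176,192,200) or 0,2) for u in range(308,344,3)])
print([(v,round(cross(g[v],297,313,215) or 0,2),round(cross(g[v],335,351,215,True) or 0,2)) for v in range(188,212,2)])
E
```

```text
pose [ 6.7623e+02 -3.9280e+00 -7.1000e-02] {'B': np.float64(0.49), 'F': np.float64(nan), 'L': np.float64(1.04), 'R': np.float64(0.68)} mean {'B': np.float64(0.01), 'F': np.float64(0.0), 'L': np.float64(1.41), 'R': np.float64(-1.25)}
pose [ 6.75609e+02 -4.86100e+00 -4.90000e-02] {'B': np.float64(0.53), 'F': np.float64(nan), 'L': np.float64(1.03), 'R': np.float64(0.47)} mean {'B': np.float64(0.01), 'F': np.float64(0.0), 'L': np.float64(0.18), 'R': np.float64(-0.02)}
[np.float64(183.62), np.float64(183.78), np.float64(184.3), np.float64(184.57), np.float64(184.58), np.float64(184.64), np.float64(184.78), np.float64(185.3), np.float64(185.57), np.float64(185.57), np.float64(185.65), np.float64(185.77)]
[(188, np.float64(306.24), np.float64(343.1)), (190, np.float64(305.74), np.float64(343.27)), (192, np.float64(306.09), np.float64(342.39)), (194, np.float64(305.77), np.float64(342.38)), (196, np.float64(305.62), np.float64(342.25)), (198, np.float64(305.52), np.float64(342.25)), (200, np.float64(305.28), np.float64(342.26)), (202, np.float64(305.19), np.float64(342.24)), (204, np.float64(305.46), np.float64(342.37)), (206, np.float64(308.75), np.float64(342.02)), (208, 0, np.float64(341.53)), (210, 0, np.float64(341.43))]
```

Emit:
step_arm(
  increments=[
    {"dx": 0.06,"dy": 0.05,"dz": 0.25,"wx": 0,"wy": 0,"wz": 0},
    {"dx": 0,"dy": 0,"dz": 0.5,"wx": 0,"wy": 0,"wz": 0},
    {"dx": 0,"dy": 0,"dz": 0.5,"wx": 0,"wy": 0,"wz": 0},
    {"dx": 0,"dy": 0,"dz": 0.45,"wx": 0,"wy": 0,"wz": 0},
    {"dx": 0,"dy": 0,"dz": 0.25,"wx": 0,"wy": 0,"wz": 0},
  ],
)

```text
time_s: 20.75
eef_pos: [569.6, 9.8, 96.2]
ee_rot: [-0.001, 0.023, 1.0, 0.0]
force: [-0.2, -0.3, -4.2]
grip_width: 0.175
grip_force: 78.2
```

Emit:
step_arm(
  increments=[
    {"dx": 0,"dy": 0,"dz": 0.12,"wx": 0,"wy": 0,"wz": 0},
    {"dx": 0,"dy": 0,"dz": 0,"wx": 0,"wy": 0,"wz": 0},
  ],
)

```text
time_s: 20.95
eef_pos: [570.2, 9.7, 94.7]
ee_rot: [-0.0, 0.023, 1.0, 0.0]
force: [-0.0, -0.1, -2.9]
grip_width: 0.177
grip_force: 78.2
```

```bash
python3 look.py k7; python3 -W ignore - <<'E'
from rect import *
c=np.load('k7top.npy',allow_pickle=True).item(); g=c['frame'].astype(float).mean(2)
for th in (205,225): plate_top(c,52,(305,341,186,203),th)
a=c['frame'][170:240,285:360]; s=cv2.imread('pics/k7side.png')[215:295,305:400]
cv2.imwrite('pics/v10.png',np.hstack([cv2.resize(a,(430,400),interpolation=2),cv2.resize(s,(370,400),interpolation=2)]))
E
```

```text
t 20.95 pos [570.2   9.7  94.7] yaw -0.0454 tz [-0.  0. -1.] F [-0.  -0.1 -2.9] tq [-0.04  0.14 -0.01] gw 15.1 gf 78.2
top 0.92 [672.9  -2.2  44.6]
side 0.76 [676.1  -1.6  51. ]
pose [ 6.76444e+02 -2.31100e+00 -8.30000e-02] {'B': np.float64(0.42), 'F': np.float64(nan), 'L': np.float64(0.77), 'R': np.float64(0.73)} mean {'B': np.float64(-0.0), 'F': np.float64(0.0), 'L': np.float64(1.18), 'R': np.float64(-1.28)}
pose [ 6.75751e+02 -3.47000e+00 -5.30000e-02] {'B': np.float64(0.53), 'F': np.float64(nan), 'L': np.float64(0.33), 'R': np.float64(1.21)} mean {'B': np.float64(0.04), 'F': np.float64(0.0), 'L': np.float64(0.04), 'R': np.float64(0.19)}
```

View pics/v10.png

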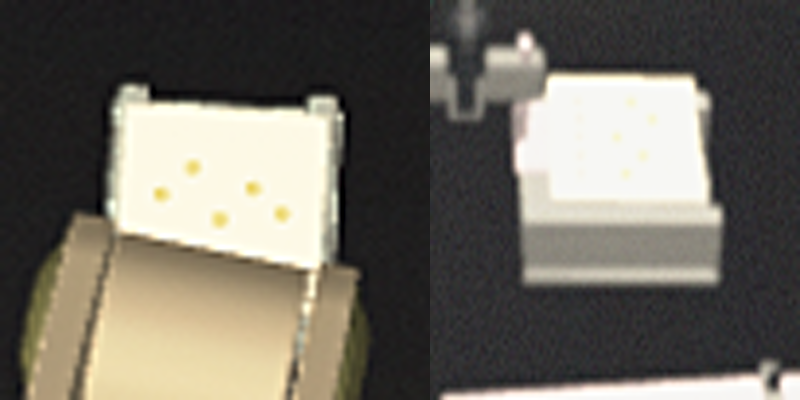

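The plate hovers squarely over the rails. However, the gap to the rail ends is smaller at the rear (about 12 px) than at the front (about 28 px in the side crop), so the plate has to come back a few mm. I'll quantify that.

```bash
python3 -W ignore - <<'E'
from rect import *
np.set_printoptions(linewidth=220)
c=np.load('k7top.npy',allow_pickle=True).item(); g=c['frame'].mean(2).astype(int)
print('top rows 182-194; cols 302..348'); print('     ',np.arange(302,348)); 
for v in range(182,195): print(v,g[v,302:348])
for v in (198,202,206): print(v,g[v,298:312],g[v,334:352])
s=np.load('k7side.npy',allow_pickle=True).item(); q=s['frame'].mean(2).astype(int); e=(s['frame'][:,:,2].astype(int)-s['frame'][:,:,0])
print('side brightness rows 250-260, cols 322..384')
for v in range(248,264): print(v,q[v,322:342],q[v,364:384])
E
```

```text
top rows 182-194; cols 302..348
      [302 303 304 305 306 307 308 309 310 311 312 313 314 315 316 317 318 319 320 321 322 323 324 325 326 327 328 329 330 331 332 333 334 335 336 337 338 339 340 341 342 343 344 345 346 347]
182 [33 29 30 29 27 30 27 26 25 27 30 28 29 29 29 27 30 30 27 28 29 27 30 25 31 26 30 28 27 27 28 29 27 29 28 25 28 23 30 28 24 27 28 29 28 29]
183 [29 29 29 25 24 19 19 20 18 27 27 28 29 28 27 28 27 28 29 30 28 28 27 29 29 30 29 29 28 29 26 27 29 30 28 29 26 27 29 28 31 27 28 28 24 32]
184 [28 27 24 25 46 66 61 43 44 20 27 30 26 30 25 29 31 31 27 27 27 28 29 28 30 30 29 27 30 29 27 29 30 25 25 30 26 25 26 25 26 30 24 30 30 28]
185 [ 28  26  18  54 146 208 194 146 142   9  23  25  26  27  26  26  26  26  28  28  27  27  26  27  29  28  26  28  30  26  29  29  29  26  30  28  23  16  20  15  20  21  28  24  29  30]
186 [ 26  26  19  78 170 190 186 193 178  10  10  14  12   9  16  15  18  17  18  15  19  20  21  22  25  23  23  26  29  26  25  27  24  25  26  21  29  59  66  63  63  40  21  28  28  30]
187 [ 24  21  50 133 191 189 183 184 167  78  68  66  67  56  68
[... 3895 characters left out ...]
199 195 156  89  46  49  39]
260 [ 55  45  48  50  48  66 104 140 147 144 142 140 142 141 141 142 144 143 142 143] [145 146 143 149 146 148 145 145 147 143 146 148 147 150 150 119  72  43  41  50]
261 [ 45  47  48  48  46  60  99 129 134 133 133 132 132 132 129 133 129 130 133 131] [135 134 133 130 131 127 132 133 131 135 132 135 132 132 131 104  69  42  42  42]
262 [ 47  44  46  44  48  52  95 124 134 136 131 132 132 132 132 135 134 131 134 138] [135 132 132 132 132 135 132 133 132 136 134 130 135 133 130 106  59  45  43  45]
263 [ 52  42  50  42  49  55  96 121 134 132 136 137 133 135 132 136 136 136 135 137] [133 136 135 133 135 134 137 134 133 132 132 129 134 136 133 103  59  47  40  44]
```

```bash
python3 -W ignore - <<'E'
from h import *
s=np.load('k7side.npy',allow_pickle=True).item(); t=np.load('k7top.npy',allow_pickle=True).item()
for n,u,v,z in [('rail F',327.8,257,40),('rail B',379.6,257,40),('plate F',335,252.5,51.5),('plate B',376.4,252.5,51.5)]: print(n,px2z(s,u,v,z).round(1))
for n,u,v,z in [('railL back',307.5,184.6,40),('railR back',341,186.6,40),('plate back L',312,187.4,51.5),('plate back R',334,188.5,51.5),('plate L',305.6,194,51.5),('plate R',342.2,194,51.5),('base/rail L',304.1,194,40),('rail R',344.5,194,40),('plate L',305.5,202,51.5),('plate R',341.9,202,51.5)]: print(n,px2z(t,u,v,z).round(1))
E
```

```text
rail F [604.8 -41.9  40. ]
rail B [739.4 -47.2  40. ]
plate F [623.4 -38.1  51.5]
plate B [730.8 -42.4  51.5]
railL back [739.7  41.4  40. ]
railR back [735.1 -54.4  40. ]
plate back L [729.4  28.3  51.5]
plate back R [727.  -34.2  51.5]
plate L [710.1  46.2  51.5]
plate R [711.5 -57.6  51.5]
base/rail L [712.3  50.7  40. ]
rail R [713.8 -64.6  40. ]
plate L [687.2  46.2  51.5]
plate R [688.4 -56.9  51.5]
```

Emit:
step_arm(
  increments=[
    {"dx": 0.09,"dy": -0.02,"dz": 0,"wx": 0,"wy": 0,"wz": 0},
    {"dx": 0.09,"dy": -0.02,"dz": 0,"wx": 0,"wy": 0,"wz": 0},
    {"dx": 0,"dy": 0,"dz": 0.08,"wx": 0,"wy": 0,"wz": 0},
    {"dx": 0,"dy": 0,"dz": 0.06,"wx": 0,"wy": 0,"wz": 0},
    {"dx": 0,"dy": 0,"dz": 0,"wx": 0,"wy": 0,"wz": 0},
  ],
)

```text
time_s: 21.65
eef_pos: [565.6, 8.9, 91.3]
ee_rot: [-0.0, 0.023, 1.0, 0.0]
force: [-0.0, -0.6, -4.1]
grip_width: 0.175
grip_force: 78.2
```

```bash
cat > edge.py <<'E'
from rect import *
import sys
st()
def run(zt):
    s=cap('side');t=cap('top');q=s['frame'].astype(float).mean(2);g=t['frame'].astype(float).mean(2)
    for c in ('side',): 
        for r in eyes.landmark_of('side','plate')[:1]+[]: print('lm side',toW(s,r['point']).round(1))
        for r in eyes.landmark_of('top','plate')[:1]: print('lm top',toW(t,r['point']).round(1))
    np.save('e_s.npy',s,allow_pickle=True);np.save('e_t.npy',t,allow_pickle=True)
    np.set_printoptions(linewidth=220)
    for v in range(246,260): print(v,q[v,322:342].astype(int),q[v,364:384].astype(int))
    for v in range(183,194): print(v,g[v,302:348].astype(int))
run(46)
E
python3 edge.py
```

```text
t 21.65 pos [565.6   8.9  91.3] yaw -0.0454 tz [-0.  0. -1.] F [-0.  -0.6 -4.1] tq [0.01 0.11 0.01] gw 14.9 gf 78.2
lm side [668.3  -4.2  48.5]
lm top [666.2  -2.6  38.9]
246 [ 48  48 132 235 250 246 245 244 244 244 244 245 245 245 246 246 246 246 245 244] [246 246 246 246 245 246 247 245 231 206 198 155  81  39  48  47  44  41  42  49]
247 [ 48  51 129 238 250 246 245 244 244 244 244 244 245 246 245 246 246 246 244 242] [246 246 246 246 245 246 246 246 241 226 215 174  96  45  42  40  43  47  40  45]
248 [ 46  37 119 235 251 246 245 245 244 245 244 245 246 246 246 246 246 246 246 244] [246 246 246 246 246 246 246 246 242 225 216 180 109  54  41  48  42  42  48  52]
249 [ 42  40 111 221 250 247 244 243 244 244 244 244 245 246 246 246 246 246 246 245] [245 246 246 246 246 246 246 247 243 225 213 193 129  62  43  42  47  42  44  43]
250 [ 50  42  94 185 229 231 231 233 238 239 238 241 245 246 246 246 246 246 245 242] [246 246 246 245 246 246 246 247 243 226 214 205 156  75  38  38  47  46  39  45]
251 [ 44  47  60 105 125 141 183 212 215 218 217 228 243 246 246 246 246 245 244 241] [24
[... 2720 characters left out ...]
2 212 207 185 192 189 190 187 184 184 185 181 179 182 177 179 177 175 173 176 171 174 173 167 200 179 181 178 172 201   7  25  27]
191 [ 25  15  87 200 212 234 249 247 248 248 248 248 248 248 249 249 249 250 249 249 243 243 243 243 229 229 226 209 212 212 208 183 188 185 187 175 157 188 186 183 174 139 138   8  25  30]
192 [ 27  14  65 161 193 235 247 244 244 244 244 244 245 245 245 245 245 245 245 246 246 247 246 246 247 247 248 249 249 249 249 250 250 250 249 243 244 245 244 230 202 133 134  10  25  29]
193 [ 27  18  72 168 204 244 246 244 244 243 244 244 243 243 244 243 243 244 243 244 243 244 243 244 243 244 245 244 245 245 245 245 245 245 245 246 246 246 247 249 223 122 122  12  25  28]
```

```bash
python3 -W ignore - <<'E'
from rect import *
s=np.load('e_s.npy',allow_pickle=True).item(); t=np.load('e_t.npy',allow_pickle=True).item()
for n,u,v,z in [('rail F',327.8,257,40),('rail B',379.6,257,40),('plate F',333,253.5,48),('plate B',373.1,253.5,48)]: print(n,px2z(s,u,v,z).round(1))
for n,u,v,z in [('railL back',307.5,184.6,40),('railR back',341,186.6,40),('plate back L',310,189.9,48),('plate back R',340,191.5,48)]: print(n,px2z(t,u,v,z).round(1))
g=t['frame'].astype(float).mean(2)
for v in range(194,208,2): print(v,g[v,298:310].astype(int),g[v,336:350].astype(int))
E
```

```text
rail F [604.8 -41.9  40. ]
rail B [739.4 -47.2  40. ]
plate F [618.4 -37.8  48. ]
plate B [722.5 -41.9  48. ]
railL back [739.7  41.4  40. ]
railR back [735.1 -54.4  40. ]
plate back L [722.8  33.9  48. ]
plate back R [719.3 -51.4  48. ]
194 [ 23  28  28  28  23  31  93 169 205 244 246 244] [243 244 244 244 245 247 221 116 116  14  25  28  26  29]
196 [ 28  30  28  27  22  27 107 193 202 244 245 244] [243 243 244 243 245 248 228 121  72  18  24  29  29  26]
198 [ 29  27  29  26  21  41 116 178 209 249 245 244] [243 244 244 244 245 247 204 117  62  20  26  26  28  30]
200 [ 30  29  31  23  22  69 163 190 222 248 245 244] [243 244 244 243 246 248 203 141  12  26  27  30  27  28]
202 [ 28  29  29  27  17  65 160 193 220 248 244 244] [244 243 244 244 246 247 173 140   6  24  28  27  30  27]
204 [ 29  29  25  22  14  71 167 195 234 247 244 244] [243 244 243 244 246 246 177 207   0  24  28  28  26  27]
206 [ 27  30  29  29  13 110 236 208 232 246 244 243] [244 244 243 244 246 235 166 199   1  26  29  28  31  29]
```

Emit:
step_arm(
  increments=[
    {"dx": -0.06,"dy": 0.03,"dz": 0,"wx": 0,"wy": 0,"wz": 0},
    {"dx": 0,"dy": 0,"dz": 0.06,"wx": 0,"wy": 0,"wz": 0},
    {"dx": 0,"dy": 0,"dz": 0.06,"wx": 0,"wy": 0,"wz": 0},
    {"dx": 0,"dy": 0,"dz": 0.06,"wx": 0,"wy": 0,"wz": 0},
    {"dx": 0,"dy": 0,"dz": 0.06,"wx": 0,"wy": 0,"wz": 0},
  ],
)

```text
time_s: 22.35
eef_pos: [567.3, 9.5, 85.5]
ee_rot: [0.0, 0.023, 1.0, -0.0]
force: [0.6, -0.2, -2.8]
grip_width: 0.174
grip_force: 78.3
```

```bash
python3 edge.py | head -3
```

```text
t 22.35 pos [567.3   9.5  85.5] yaw -0.0454 tz [ 0. -0. -1.] F [ 0.6 -0.2 -2.8] tq [-0.04  0.07  0.04] gw 14.8 gf 78.3
lm side [670.7  -2.2  46. ]
lm top [668.3  -4.9  40.1]
```

Emit:
step_arm(
  increments=[
    {"dx": 0,"dy": 0,"dz": 0.08,"wx": 0,"wy": 0,"wz": 0},
    {"dx": 0,"dy": 0,"dz": 0.08,"wx": 0,"wy": 0,"wz": 0},
    {"dx": 0,"dy": 0,"dz": 0.08,"wx": 0,"wy": 0,"wz": 0},
    {"dx": 0,"dy": 0,"dz": 0.04,"wx": 0,"wy": 0,"wz": 0},
    {"dx": 0,"dy": 0,"dz": 0,"wx": 0,"wy": 0,"wz": 0},
  ],
)

```text
time_s: 23.05
eef_pos: [567.1, 9.6, 78.3]
ee_rot: [-0.0, 0.023, 1.0, 0.0]
force: [1.3, -0.4, -3.0]
grip_width: 0.176
grip_force: 78.3
```

```bash
python3 edge.py; python3 - <<'E'
from h import *
t=np.load('e_t.npy',allow_pickle=True).item();g=t['frame'].astype(float).mean(2)
for v in range(194,208,2): print(v,g[v,298:310].astype(int),g[v,336:350].astype(int))
E
```

```text
t 23.05 pos [567.1   9.6  78.3] yaw -0.0455 tz [-0.  0. -1.] F [ 1.3 -0.4 -3. ] tq [ 0.02  0.06 -0.02] gw 15.1 gf 78.3
lm side [673.1  -1.7  44.8]
lm top [667.5  -3.   38.1]
246 [ 44  43  78 150 182 184 215 241 245 244 244 244 245 245 246 246 246 246 246 245] [246 246 246 246 246 246 246 248 244 218 196 157  82  43  35  45  46  45  45  46]
247 [ 42  41  81 156 191 200 225 243 244 245 244 244 245 246 246 246 246 246 246 243] [246 246 246 246 245 246 246 247 245 233 219 172  95  46  44  48  43  43  42  38]
248 [ 44  43  88 173 224 235 239 244 245 245 244 244 246 245 246 246 245 246 246 243] [246 246 246 246 246 246 246 246 245 235 222 182 113  51  45  43  40  51  39  44]
249 [ 46  38  93 193 246 247 245 245 245 245 244 244 245 245 246 246 246 246 246 245] [246 246 246 246 246 246 246 246 245 236 220 193 127  66  41  43  39  52  52  49]
250 [ 51  39  93 194 247 248 245 245 244 244 244 244 245 245 246 246 246 246 246 245] [246 246 246 246 246 246 246 246 245 237 219 205 156  79  38  49  43  40  45  44]
251 [ 44  30  85 180 246 247 245 245 245 244 245 244 245 245 245 245 246 246 245 243] 
[... 3507 characters left out ...]
120 116  12  26  29  27  29]
196 [ 28  26  27  27  25  29 105 200 224 249 245 243] [243 243 244 244 246 247 181 125  75  17  28  28  28  27]
198 [ 28  29  27  26  21  40 115 185 224 248 245 243] [244 244 244 243 246 248 177 122  61  18  27  31  27  30]
200 [ 28  29  31  28  18  70 162 195 236 248 244 244] [244 243 243 244 245 236 180 142  13  22  25  30  28  28]
202 [ 27  29  28  26  16  65 158 199 235 247 244 244] [244 244 244 245 246 237 176 140   2  26  26  30  31  29]
204 [ 24  30  26  30  15  69 165 203 244 246 244 244] [244 244 244 245 246 216 181 207   1  24  29  25  27  27]
206 [ 29  28  31  24  11 108 235 214 243 245 244 244] [244 244 244 245 247 215 168 200   4  23  30  27  32  28]
```

The plate sits on the rails, and the edge gaps measure about equal: 6.2/5.5 px front/rear and 2.2/2.0 px left/right. I'll withdraw the blade.

Emit:
step_arm(
  increments=[
    {"dx": 0.2,"dy": 0,"dz": 0,"wx": 0,"wy": 0,"wz": 0},
    {"dx": 0.4,"dy": 0,"dz": 0,"wx": 0,"wy": 0,"wz": 0},
    {"dx": 0.5,"dy": 0,"dz": 0,"wx": 0,"wy": 0,"wz": 0},
    {"dx": 0.5,"dy": 0,"dz": 0,"wx": 0,"wy": 0,"wz": 0},
    {"dx": 0.5,"dy": 0,"dz": 0,"wx": 0,"wy": 0,"wz": 0},
  ],
)

```text
time_s: 23.75
eef_pos: [513.9, 12.0, 78.6]
ee_rot: [-0.0, 0.023, 1.0, -0.0]
force: [-0.4, 0.3, -2.6]
grip_width: 0.177
grip_force: 78.3
```

Emit:
step_arm(
  increments=[
    {"dx": 0.6,"dy": 0,"dz": 0,"wx": 0,"wy": 0,"wz": 0},
    {"dx": 0.7,"dy": 0,"dz": 0,"wx": 0,"wy": 0,"wz": 0},
    {"dx": 0.7,"dy": 0,"dz": 0,"wx": 0,"wy": 0,"wz": 0},
    {"dx": 0.6,"dy": 0,"dz": 0,"wx": 0,"wy": 0,"wz": 0},
    {"dx": 0.3,"dy": 0,"dz": 0,"wx": 0,"wy": 0,"wz": 0},
  ],
)

```text
time_s: 24.25
eef_pos: [441.1, 15.4, 78.7]
ee_rot: [-0.0, 0.023, 1.0, 0.0]
force: [1.1, 0.7, -2.4]
grip_width: 0.174
grip_force: 78.3
```

```bash
python3 edge.py | sed -n '1,3p;12,14p;21,26p'
```

```text
t 24.25 pos [441.1  15.4  78.7] yaw -0.0454 tz [-0.  0. -1.] F [ 1.1  0.7 -2.4] tq [-0.04 -0.01 -0.02] gw 14.9 gf 78.3
lm side [673.2  -3.4  43.2]
lm top [666.7  -4.5  38.2]
254 [ 46  42  49  42  38  77 155 208 215 214 212 217 234 245 246 246 246 246 246 246] [246 246 246 245 246 245 245 246 246 242 226 215 168  91  47  40  44  43  45  47]
255 [ 49  47  48  49  42  77 150 203 215 212 214 219 235 245 246 247 246 247 247 247] [246 247 246 247 246 246 246 247 247 243 229 212 175 117  85  65  50  42  44  41]
256 [ 45  46  51  49  38  75 147 204 218 218 215 216 231 241 243 245 244 244 245 245] [245 244 245 245 245 245 245 245 245 241 227 214 194 167 153 124  70  41  44  47]
186 [ 26  21  18  77 171 192 188 194 181  11  11  15  18  12  19  14  15  14  18  18  21  19  21  23  23  25  24  25  29  26  27  29  26  27  24  23  29  60  66  63  61  40  18  27  30  29]
187 [ 29  23  52 134 192 184 183 183 164  78  63  59  61  61  72  67  68  63  44  48  47  47  40  30  27  26  23  17  15  17  11  13  15  13  15   8  75 187 208 202 198 133  11  22  30  29]
188 [ 29  18  72 174 189 182 179 173 159 167 198 197 199 203 226 218 213 205 153 162 157 149 134 103  99  95  85  61  60  58  59  71  69  67  64  60  94 213 187 187 189 156  11  22  27  27]
189 [ 28  11 110 237 204 213 210 184 169 174 195 187 191 186 184 177 178 184 182 185 191 184 183 188 189 188 193 193 194 191 199 224 221 213 212 207 148 205 180 181 180 152  81  15  26  28]
190 [ 25  16  86 199 217 246 250 249 250 250 249 242 243 243 242 228 228 227 211 212 215 209 188 191 188 188 185 185 185 185 177 177 180 173 175 173 168 198 177 179 177 173 200  11  26  29]
191 [ 27  11  87 198 218 243 246 246 245 246 245 246 246 246 246 247 247 248 248 248 248 249 249 249 250 249 243 244 244 242 227 229 226 207 210 206 182 192 191 189 174 140 136  11  25  27]
```

Emit:
step_arm(
  increments=[
    {"dx": 0.2,"dy": 0,"dz": -0.5,"wx": 0,"wy": 0,"wz": 0},
    {"dx": 0,"dy": 0,"dz": -1,"wx": 0,"wy": 0,"wz": 0},
    {"dx": 0,"dy": 0,"dz": -1,"wx": 0,"wy": 0,"wz": 0},
    {"dx": 0,"dy": 0,"dz": -1,"wx": 0,"wy": 0,"wz": 0},
    {"dx": 0,"dy": 0.3,"dz": -1,"wx": 0,"wy": 0,"wz": 0},
  ],
)

```text
time_s: 24.95
eef_pos: [438.2, 22.6, 192.2]
ee_rot: [0.0, 0.023, 1.0, -0.0]
force: [0.3, -0.5, -3.1]
grip_width: 0.175
grip_force: 78.3
```

Emit:
step_arm(
  increments=[
    {"dx": -0.5,"dy": 0.5,"dz": -1,"wx": 0,"wy": 0,"wz": 0},
    {"dx": -0.95,"dy": 0.5,"dz": -1,"wx": 0,"wy": 0,"wz": 0},
    {"dx": -0.95,"dy": 0.5,"dz": -1,"wx": 0,"wy": 0,"wz": 0},
    {"dx": -0.95,"dy": 0.5,"dz": -0.5,"wx": 0,"wy": 0,"wz": 0},
    {"dx": -0.95,"dy": 0.5,"dz": 0,"wx": 0,"wy": 0,"wz": 0},
  ],
)

```text
time_s: 25.45
eef_pos: [549.9, 81.1, 280.6]
ee_rot: [0.002, 0.023, 1.0, -0.0]
force: [1.2, -0.4, -3.0]
grip_width: 0.175
grip_force: 78.4
```

Emit:
step_arm(
  increments=[
    {"dx": -0.95,"dy": 0.5,"dz": 0,"wx": 0,"wy": 0,"wz": 0},
    {"dx": -0.95,"dy": 0.5,"dz": 0,"wx": 0,"wy": 0,"wz": 0},
    {"dx": -0.95,"dy": 0.5,"dz": 0,"wx": 0,"wy": 0,"wz": 0},
    {"dx": -0.95,"dy": 0.5,"dz": 0,"wx": 0,"wy": 0,"wz": 0},
    {"dx": 0,"dy": 0,"dz": 0,"wx": 0,"wy": 0,"wz": 0},
  ],
)

```text
time_s: 25.95
eef_pos: [647.0, 127.2, 276.7]
ee_rot: [-0.0, 0.022, 1.0, 0.0]
force: [0.2, -0.5, -4.0]
grip_width: 0.18
grip_force: 78.4
```

```bash
python3 w.py w8 plate; python3 - <<'E'
from h import *
c=np.load('w8.npy',allow_pickle=True).item()
f=c['frame'].astype(int); d=(f[:,:,2]-f[:,:,0]); b=f.mean(2).astype(int)
for z,o in ((45,50),):
  for sx,sy in ((-1,-1),(-1,1),(1,1),(1,-1)): print(np.round(proj(c,[673+sx*50,-2+sy*50,z])))
for sx,sy in ((-1,-1),(-1,1),(1,1),(1,-1)): print('rack',np.round(proj(c,[673+sx*65,-2+sy*54,40])))
cv2.imwrite('pics/w8.png',c['frame'])
E
```

```text
t 25.95 pos [647.  127.2 276.7] yaw -0.0444 tz [-0.001  0.    -1.   ] F [ 0.2 -0.5 -4. ] tq [ 0.    0.05 -0.01] gw 15.4 gf 78.4
plate 0.61 [673.1  -1.2  39.2] [175. 235.]
[104. 183.]
[221. 178.]
[234. 286.]
[126. 291.]
rack [ 99. 164.]
rack [225. 159.]
rack [241. 298.]
rack [127. 303.]
```

```bash
python3 - <<'E'
from h import *
np.set_printoptions(linewidth=250)
c=np.load('w8.npy',allow_pickle=True).item(); b=c['frame'].astype(float).mean(2)
for v in (200,230,265): print('row',v,'L',b[v,85:140].astype(int),'\n R',b[v,215:250].astype(int))
for u in (120,140,170,200,215,225): print('col',u,'T',b[148:190,u].astype(int),'\n B',b[270:310,u].astype(int))
E
```

```text
row 200 L [ 22  24  23  24  22  21  23  23  24  23  24  23  22  23  23  22  23  24  22  23  24  22  22  26  52 104 164 213 231 235 235 234 235 235 235 235 235 235 235 235 235 235 234 235 235 235 235 234 235 234 234 234 235 235 235] 
 R [234 234 234 234 234 234 234 234 234 234 234 233 227 210 188 177 173 165 149 136 132 131 132 133 142 157 168 170 166 150 111  67  44  41  43]
row 230 L [ 22  24  24  23  23  23  23  25  22  25  23  23  24  23  23  23  23  23  23  23  25  23  24  24  24  22  23  22  34  75 140 202 229 235 235 235 235 235 235 235 235 235 235 235 235 234 235 235 235 235 235 235 234 235 235] 
 R [234 234 235 235 234 235 234 234 235 235 234 234 235 232 222 201 180 174 174 163 147 136 134 134 133 137 148 163 170 168 157 131  90  57  44]
row 265 L [ 22  22  23  24  24  23  24  24  23  24  23  24  22  22  22  23  25  24  24  22  25  25  23  24  24  24  25  26  24  24  25  23  24  28  66 131 199 229 235 235 235 235 235 235 235 235 234 235 235 234 235 235 235 235 235] 
 R [235 235 235 235 235 235 234 234 235 235 234 234 235 234 235 232 222 200 177 173 170 161 147 137 134 134 132
[... 1369 characters left out ...]
 41  40]
col 215 T [ 30  31  32  30  31  33  32  31  34  48  87 134 161 168 168 167 163 159 151 146 147 149 151 156 155 156 155 156 156 157 156 155 159 181 212 228 234 235 234 234 234 234] 
 B [235 235 235 234 235 234 234 234 235 235 234 234 235 234 234 234 234 234 230 205 144  79  47  46  45  46  45  45  46  44  44  43  44  44  42  43  42  41  42  40]
col 225 T [ 32  32  31  32  33  33  34  33  32  41  69 109 131 136 137 142 154 163 166 166 165 165 165 165 165 164 165 166 165 166 166 166 169 183 209 227 233 233 234 234 234 234] 
 B [234 234 235 235 234 234 235 234 234 234 234 234 234 234 234 235 234 234 233 223 197 161 146 144 144 143 142 139 133 126 115  93  63  46  42  42  41  41  41  41]
```

```bash
python3 -W ignore - <<'E'
from rect import *
c=np.load('w8.npy',allow_pickle=True).item()
P=[('F',140,180.8,45),('F',170,181,45),('F',200,181.4,45),('F',225,181.7,45),('B',140,289.3,45),('B',170,289.9,45),('B',200,289.9,45),('B',225,290.3,45),('L',228.3,200,45),('L',229.9,230,45),('L',231.8,265,45),('R',110.4,200,45),('R',114.85,230,45),('R',120,265,45)]
rect(c,P,dict(B=50,F=50,L=50,R=50))
P=[('F',120,163.3,40),('F',225,163.5,40),('B',140,300.7,40),('B',225,301.2,40),('L',245.1,200,40),('L',246.6,230,40),('L',248.7,265,40)]
rect(c,P,dict(B=65,F=65,L=54,R=54))
E
```

```text
pose [ 6.74192e+02 -6.99000e-01 -5.30000e-02] {'B': np.float64(0.14), 'F': np.float64(0.06), 'L': np.float64(0.05), 'R': np.float64(0.12)} mean {'B': np.float64(0.29), 'F': np.float64(-0.29), 'L': np.float64(0.56), 'R': np.float64(-0.57)}
pose [ 6.74441e+02  9.80300e+00 -4.60000e-02] {'B': np.float64(0.15), 'F': np.float64(0.03), 'L': np.float64(0.14), 'R': np.float64(nan)} mean {'B': np.float64(-0.72), 'F': np.float64(0.71), 'L': np.float64(0.0), 'R': np.float64(0.0)}
```

```bash
python3 -W ignore - <<'E'
from rect import *
c=np.load('w8.npy',allow_pickle=True).item()
P=[('F',120,163.3,40),('F',225,163.5,40),('B',140,300.7,40),('B',225,301.2,40),('L',232.8,200,40),('L',234.6,230,40),('L',236.6,265,40)]
rect(c,P,dict(B=65,F=65,L=54,R=54))
P=P[:4]+[('L',245.2,200,3),('L',246.7,230,3),('L',248.7,265,3)]
rect(c,P,dict(B=65,F=65,L=58,R=54))
E
```

```text
pose [ 6.73922e+02 -1.02500e+00 -4.80000e-02] {'B': np.float64(0.08), 'F': np.float64(0.12), 'L': np.float64(0.03), 'R': np.float64(nan)} mean {'B': np.float64(-0.71), 'F': np.float64(0.71), 'L': np.float64(-0.0), 'R': np.float64(0.0)}
pose [ 6.73953e+02 -6.74000e-01 -4.70000e-02] {'B': np.float64(0.15), 'F': np.float64(0.04), 'L': np.float64(0.12), 'R': np.float64(nan)} mean {'B': np.float64(-0.72), 'F': np.float64(0.71), 'L': np.float64(0.0), 'R': np.float64(0.0)}
```

Emit:
step_arm(
  increments=[
    {"dx": 0,"dy": 0,"dz": 0,"wx": 0,"wy": 0,"wz": -0.76},
    {"dx": 0,"dy": 0,"dz": 0,"wx": 0,"wy": 0,"wz": -0.76},
    {"dx": -0.32,"dy": 0.85,"dz": 0,"wx": 0,"wy": 0,"wz": 0},
    {"dx": -0.33,"dy": 0.86,"dz": 0,"wx": 0,"wy": 0,"wz": 0},
    {"dx": -0.33,"dy": 0.86,"dz": 0,"wx": 0,"wy": 0,"wz": 0},
  ],
)

```text
time_s: 26.55
eef_pos: [661.9, 193.0, 279.2]
ee_rot: [0.0, -0.056, 0.998, -0.0]
force: [-0.2, -0.1, -2.8]
grip_width: 0.172
grip_force: 78.5
```

Emit:
step_arm(
  increments=[
    {"dx": -0.33,"dy": 0.86,"dz": 0,"wx": 0,"wy": 0,"wz": 0},
    {"dx": -0.32,"dy": 0.85,"dz": 0,"wx": 0,"wy": 0,"wz": 0},
    {"dx": -0.32,"dy": 0.85,"dz": 0,"wx": 0,"wy": 0,"wz": 0},
    {"dx": 0,"dy": 0,"dz": 0,"wx": 0,"wy": 0,"wz": 0},
    {"dx": 0,"dy": 0,"dz": 0,"wx": 0,"wy": 0,"wz": 0},
  ],
)

```text
time_s: 27.05
eef_pos: [678.7, 258.8, 278.6]
ee_rot: [-0.0, -0.057, 0.998, -0.0]
force: [-0.1, -0.9, -2.2]
grip_width: 0.174
grip_force: 78.6
```

```bash
python3 -c "
from h import *
st()"
```

```text
t 27.05 pos [678.7 258.8 278.6] yaw 0.1139 tz [-0. -0. -1.] F [-0.1 -0.9 -2.2] tq [0.02 0.06 0.04] gw 14.8 gf 78.6
```

Emit:
step_arm(
  increments=[
    {"dx": -0.08,"dy": 0.047,"dz": 0.9,"wx": 0,"wy": 0,"wz": 0},
    {"dx": 0,"dy": 0,"dz": 1,"wx": 0,"wy": 0,"wz": 0},
    {"dx": 0,"dy": 0,"dz": 1,"wx": 0,"wy": 0,"wz": 0},
    {"dx": 0,"dy": 0,"dz": 1,"wx": 0,"wy": 0,"wz": 0},
    {"dx": 0,"dy": 0,"dz": 0,"wx": 0,"wy": 0,"wz": 0},
  ],
)

```text
time_s: 27.55
eef_pos: [679.5, 258.9, 177.5]
ee_rot: [-0.003, -0.056, 0.998, -0.001]
force: [-0.0, 0.3, -3.7]
grip_width: 0.172
grip_force: 78.5
```

```bash
python3 -c "
from h import *
st()"
```

```text
t 27.55 pos [679.5 258.9 177.5] yaw 0.1124 tz [-0.007 -0.002 -1.   ] F [-0.   0.3 -3.7] tq [ 0.    0.07 -0.06] gw 14.7 gf 78.5
```

Emit:
step_arm(
  increments=[
    {"dx": 0,"dy": 0,"dz": 0.8,"wx": 0,"wy": 0,"wz": 0},
    {"dx": 0,"dy": 0,"dz": 0.8,"wx": 0,"wy": 0,"wz": 0},
    {"dx": 0,"dy": 0,"dz": 0.7,"wx": 0,"wy": 0,"wz": 0},
    {"dx": 0,"dy": 0,"dz": 0,"wx": 0,"wy": 0,"wz": 0},
    {"dx": 0,"dy": 0,"dz": 0,"wx": 0,"wy": 0,"wz": 0},
  ],
)

```text
time_s: 28.05
eef_pos: [681.4, 260.1, 125.6]
ee_rot: [0.001, -0.057, 0.998, 0.0]
force: [-0.1, 0.3, -2.8]
grip_width: 0.173
grip_force: 78.6
```

```bash
python3 -c "
from h import *
st()"
```

```text
t 28.05 pos [681.4 260.1 125.6] yaw 0.1132 tz [ 0.002  0.    -1.   ] F [-0.1  0.3 -2.8] tq [0.06 0.03 0.02] gw 14.8 gf 78.6
```

Emit:
step_arm(
  increments=[
    {"dx": 0.03,"dy": 0,"dz": 0.4,"wx": 0,"wy": 0,"wz": -0.015},
    {"dx": 0,"dy": 0,"dz": 0.4,"wx": 0,"wy": 0,"wz": 0},
    {"dx": 0,"dy": 0,"dz": 0.3,"wx": 0,"wy": 0,"wz": 0},
    {"dx": 0,"dy": 0,"dz": 0,"wx": 0,"wy": 0,"wz": 0},
  ],
)

```text
time_s: 28.45
eef_pos: [680.0, 260.4, 95.7]
ee_rot: [-0.0, -0.058, 0.998, -0.0]
force: [0.1, -0.6, -2.8]
grip_width: 0.17
grip_force: 78.8
```

Emit:
step_arm(
  increments=[
    {"dx": 0,"dy": 0,"dz": 0.06,"wx": 0,"wy": 0,"wz": 0},
    {"dx": 0,"dy": 0,"dz": 0.04,"wx": 0,"wy": 0,"wz": 0},
    {"dx": 0,"dy": 0,"dz": 0,"wx": 0,"wy": 0,"wz": 0},
  ],
)

```text
time_s: 28.75
eef_pos: [680.1, 260.4, 95.3]
ee_rot: [0.0, -0.058, 0.998, -0.0]
force: [-7.2, -3.3, 8.8]
grip_width: 0.174
grip_force: 80.5
```

```bash
python3 -c "
from h import *
st()"
```

```text
t 28.75 pos [680.1 260.4  95.3] yaw 0.1155 tz [ 0.001 -0.    -1.   ] F [-7.2 -3.3  8.8] tq [-0.32  1.01 -0.06] gw 14.8 gf 80.5
```

Emit:
step_arm(
  increments=[
    {"dx": 0,"dy": 0,"dz": -0.05,"wx": 0,"wy": 0,"wz": 0},
    {"dx": 0,"dy": 0,"dz": -0.015,"wx": 0,"wy": 0,"wz": 0},
    {"dx": 0,"dy": 0,"dz": 0,"wx": 0,"wy": 0,"wz": 0},
  ],
  squeeze=20,
)

```text
time_s: 29.05
eef_pos: [680.1, 260.4, 95.4]
ee_rot: [0.0, -0.058, 0.998, 0.0]
force: [-2.9, -1.0, 1.8]
grip_width: 0.171
grip_force: 79.2
```

```bash
python3 -c "
from h import *
st()"
```

```text
t 29.05 pos [680.1 260.4  95.4] yaw 0.1154 tz [ 0.  0. -1.] F [-2.9 -1.   1.8] tq [-0.11  0.36 -0.01] gw 14.6 gf 79.2
```

Emit:
step_arm(
  increments=[
    {"dx": 0,"dy": 0,"dz": 0,"wx": 0,"wy": 0,"wz": 0},
    {"dx": 0,"dy": 0,"dz": 0,"wx": 0,"wy": 0,"wz": 0},
    {"dx": 0,"dy": 0,"dz": 0,"wx": 0,"wy": 0,"wz": 0},
    {"dx": 0,"dy": 0,"dz": 0,"wx": 0,"wy": 0,"wz": 0},
    {"dx": 0,"dy": 0,"dz": 0,"wx": 0,"wy": 0,"wz": 0},
  ],
  fingers=48,
)

```text
time_s: 29.55
eef_pos: [680.1, 260.4, 95.1]
ee_rot: [0.0, -0.058, 0.998, -0.0]
force: [0.8, -0.7, -0.0]
grip_width: 0.557
grip_force: 0.0
```

```bash
python3 w.py w9 lifter_grip lifter
```

```text
t 29.55 pos [680.1 260.4  95.1] yaw 0.1152 tz [ 0. -0. -1.] F [ 0.8 -0.7 -0. ] tq [ 0.   -0.06  0.02] gw 47.6 gf 0.0
lifter_grip 0.93 [687.2 260.   87. ] [312. 359.]
lifter 0.82 [683.8 262.6  70.8] [320. 328.]
```

Released. I'll retract straight up, then compare the lifter and the plate with the earlier pictures.

Emit:
step_arm(
  increments=[
    {"dx": 0,"dy": 0,"dz": -0.3,"wx": 0,"wy": 0,"wz": 0},
    {"dx": 0,"dy": 0,"dz": -0.6,"wx": 0,"wy": 0,"wz": 0},
    {"dx": 0,"dy": 0,"dz": -1,"wx": 0,"wy": 0,"wz": 0},
    {"dx": 0,"dy": 0,"dz": -1,"wx": 0,"wy": 0,"wz": 0},
    {"dx": 0,"dy": 0,"dz": -1,"wx": 0,"wy": 0,"wz": 0},
  ],
)

```text
time_s: 30.2
eef_pos: [680.1, 260.4, 195.5]
ee_rot: [0.001, -0.058, 0.998, 0.0]
force: [0.4, 0.9, -0.3]
grip_width: 0.562
grip_force: 0.0
```

Emit:
step_arm(
  increments=[
    {"dx": 0,"dy": 0,"dz": -1,"wx": 0,"wy": 0,"wz": 0},
    {"dx": 0,"dy": 0,"dz": -1,"wx": 0,"wy": 0,"wz": 0},
    {"dx": 0,"dy": 0,"dz": -0.6,"wx": 0,"wy": 0,"wz": 0},
    {"dx": 0,"dy": 0,"dz": 0,"wx": 0,"wy": 0,"wz": 0},
    {"dx": 0,"dy": 0,"dz": 0,"wx": 0,"wy": 0,"wz": 0},
  ],
)

```text
time_s: 30.7
eef_pos: [680.0, 260.4, 257.8]
ee_rot: [0.0, -0.058, 0.998, 0.0]
force: [-0.0, -0.9, -1.1]
grip_width: 0.563
grip_force: 0.0
```

```bash
python3 w.py w10 lifter lifter_grip stand; python3 - <<'E'
from h import *
for n in ('w3','w10'):
    c=np.load(n+'.npy',allow_pickle=True).item(); b=c['frame'].astype(float).mean(2)
    # handle/blade as seen: rectify plane z=35 to world grid and correlate
    gx,gy=np.meshgrid(np.arange(600,850),np.arange(200,330))
    for z in (101,45):
        H=np.array([proj(c,[x,y,z]) for x,y in zip(gx.ravel(),gy.ravel())],np.float32).reshape(*gx.shape,2)
        np.save(f'r_{n}_{z}.npy',cv2.remap(b.astype(np.float32),H[:,:,0],H[:,:,1],1))
for z,(x0,x1,y0,y1) in {101:(620,745,240,290),45:(720,830,220,320)}.items():
    A=np.load(f'r_w3_{z}.npy')[y0-200:y1-200,x0-600:x1-600];B=np.load(f'r_w10_{z}.npy')[y0-200:y1-200,x0-600:x1-600]
    print(z,cv2.phaseCorrelate(A.astype(float),B.astype(float)),'mean diff',abs(A-B).mean())
E
python3 look.py k9; python3 -W ignore - <<'E'
from h import *
t=np.load('k9top.npy',allow_pickle=True).item(); o=np.load('top.npy',allow_pickle=True).item()
for l in ('glass1','wine','jar','lifter'):
    for r in eyes.landmark_of('top',l)[:1]: print(l,toW(t,r['point']).round(0))
E
```

```text
t 30.7 pos [680.  260.4 257.8] yaw 0.1153 tz [ 0.  0. -1.] F [-0.  -0.9 -1.1] tq [ 0.   -0.   -0.02] gw 48.1 gf 0.0
lifter 0.71 [686.3 261.2  72.6] [316. 222.]
lifter_grip 0.56 [685.6 257.8  86.8] [312. 226.]
stand 0.86 [ 7.696e+02  4.236e+02 -3.000e-01] [468. 301.]
stand 0.78 [6.728e+02 2.597e+02 2.000e-01] [317. 187.]
101 ((0.36347568459557067, 0.4164205596915309), 1.0024002426292054) mean diff 14.627438
45 ((-0.49210590604490534, 0.6182267458414543), 0.8855319926460209) mean diff 11.438982
t 30.9 pos [679.8 260.4 256.7] yaw 0.1153 tz [-0.002 -0.    -1.   ] F [ 0.1  0.  -0.1] tq [ 0.04  0.03 -0.01] gw 47.9 gf 0.0
top 0.84 [669.9  -4.3  38.3]
top 0.25 [586.5 487.3  -1.9]
side 0.86 [674.   -0.9  42.6]
glass1 [584. 486.  -2.]
wine [ 554. -499.    4.]
jar [ 390. -423.    1.]
```

The lifter is back within about 1 mm of its original pose. The plate is unmoved on the rack, and the bystanders are unmoved. I'm handing the job in.

```bash
python3 -c "
from h import *
print(finish_job())"
```

```text
the job is handed in; nothing more can be done
None
```

The glass plate lies on the cooling rack, measured within about 0.5 mm of centre and 0.01 rad of square, the lifter is back on its stand within about 1 mm of where it was, and the job was handed in at about 31 s of the 72 s allowed.

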